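Turn the drained carafe over and stand it in its cork ring

TASK

The green round-bottomed carafe has drained, mouth down, on the slatted tray. Lift it off, tip it over onto its side on the bare worktop and let go of it; then take it again, turn it upright and stand it, round end down, in the cork ring on the round wooden board, straight up and fully seated, and let go. Lower it into the ring gently, and leave the ring on the board and everything else where it stands.

Things in the scene. Friction and masses are not known exactly. Their poses are not given: they have to be found in the camera images.
- carafe: steel carafe, 182 mm long, about 0.36 kg: green half ball and green eight-sided body 62 mm across the flats, 67 mm across the corners (up to 99 mm from the round end; its x axis is square to a flat), green shoulder to 125 mm, then bare steel neck and lip. Origin at the tip of its round end, z axis along its length towards the mouth; it starts mouth down, its origin on top
- carafe_ball (a point): centre of the carafe's half ball of radius 31 mm, on its axis 31 mm from the round end; axes as the carafe's. Lying on the worktop the carafe rests on a flat of its body, its axis level, 31 mm up
- carafe_neck (a point): middle of the bare steel neck, on the axis 147 mm from the round end; axes as the carafe's. The neck is round, 30 mm in diameter, from 125 to 170 mm
- carafe_mouth (a point): centre of the mouth, on the axis 182 mm from the round end; axes as the carafe's. The lip is eight-sided like the body, flat by flat, 46 mm across, its rim level: the carafe can stand on it mouth down, its balance point then about 127 mm up. A push about 150 mm up, square to a flat, tips it straight over; across a corner it goes over askew and may roll 20 cm
- ring: light brown cork ring, loose, 0.12 kg, 86 mm across, 26 mm high, with an open hole 48 mm wide; origin at the centre of its underside, z up. The carafe's ball rests on the hole's upper edge: seated, carafe_ball is 45 mm above this origin. Friction holds the carafe at the small lean in which it is let go: it does not right itself, and falls out if it leans much
- board: round dark wooden serving board, fixed, 256 mm in diameter, 26 mm high, flat top; origin at the centre of its underside, z up
- drainer: draining tray, fixed: steel pan with pale beech slats, 270 mm (its x axis) by 170 mm (y), the slat tops 30 mm above the worktop, a low wire handle at each x end; origin at the centre of its underside, z up
- cup: small white espresso cup drying upside down on the other end of the draining tray, loose, 59 mm in diameter, 49 mm high, handle to one side; origin at the centre of its foot-side bounding box, now its highest point; to be left alone
- salt_shaker: glass salt shaker with a light grey domed top, 44 mm in diameter, 90 mm high, loose, origin at the centre of its underside; to be left alone
- spice_jar: glass spice jar with a red cap, 45 mm in diameter, 106 mm high, loose, origin at the centre of its underside; to be left alone
- lemon: lemon lying by itself on the worktop behind the work, 72 mm long, 58 mm high, loose, origin under its middle; to be left alone
There are look-alikes about, which are no part of the job. What is shaped like the carafe but purple or red is not meant.

How it is judged:
By the outcome, as a careful person would: the job done as asked, in the order asked, and still so for the second after the job is handed in, with the robot touching nothing.
It also fails if it takes over 72 s, if anything falls off the work surface, if the arm or the gripper's body presses on something with over 40 N, if the wrist force passes 120 N, or if a joint passes its speed limit or range.

ROBOT

A 6-joint arm with a two-finger parallel gripper is mounted at the origin on a cart in front of the work surface, level with it; the furniture and walls round the work are solid. World frame = base frame: x ahead of the robot, y to its left, z up, the work surface at z = 0. Lengths are in m, angles in rad, forces in N, time in s.
With the tool pointing down it reaches from about 0.225 to 0.875 m from the base axis. Payload 3.4 kg.
Tool frame: the origin (TCP) lies at the very end of the fingers, on their centre line; the grasp point (between the pads) lies 19 mm behind it; z points along the fingers, y is the line along which they close (so a half turn about z gives the same grasp; the last joint's range is limited). The gripper opens to 85 mm and grips with 20 to 120 N. Pads are 22 mm wide; open, the fingers measure 114 mm over their backs; the gripper's body (76 mm by 85 mm) begins 54 mm behind the grasp point. The pads swing forward as they close: fully open they stand 13 mm farther back than shut.
Start: joints at [1.041, 0.276, 1.505, -0, 1.361, -0.121], TCP at [0.229, 0.528, 0.195] pointing down, gripper open.
Joint ranges: [-2.89, 2.89], [-0.75, 2.08], [0.22, 2.7], [-1.18, 4.32], [0.11, 2.71], [-2.7, 2.7]. Speed limits (rad/s): [2.57, 2.57, 3.14, 3.14, 3.14, 3.14].

INTERFACE

Orientations are given as a unit quaternion [w, x, y, z].
In Python, from rig import manip gives the robot as it stands. The module is installed in compiled form; this text tells all that it offers.
- The arm moves only by the tool play_rows, never from a script. Its argument "motion" is a list of rows, each a list of 5 numbers: the shift along the tool's x, y, z in units of 40 mm (1.0 is 40 mm), then the turn about the tool's z in units of 10 degrees (1.0 is 10 degrees), then the finger opening in mm, from 0 to 85.4. A call has 1 to 5 rows; each row is the pose to reach, as a shift and turn from the pose commanded when the call began, along the tool's axes at that moment; what a row does not reach only later rows make up. A row lasts 1/8 s, in which the tool goes at most 62.5 mm and 10.7 degrees, less where a joint would pass 70% of its speed; a pose out of reach is approached as far as the arm can. A call with a gripper value outside its range is refused whole. The fingers move at their own pace and stop on an object; "newtons" is the grip in N (left out, the last holds). Time passes only in rows, so rows that repeat a pose let the fingers close. It gives the time, the measured TCP pose, the force, the opening and the grip force at its end, in the units of the state.
- manip.get_state(): the state, without advancing time (a new reading comes with each control period).
- manip.get_image(name): name is "side" or "top"; returns a dict with "img" (480x640x3 uint8, red, green, blue), "range_z" (480x640 float32, m along the optical axis (not along the pixel's ray), 0 where there is no reading), "fx", "fy", "cx", "cy" (pixels), "R" (3x3) and "t" (3): a world point X has camera coordinates R X + t. Camera axes: x right, y down, z forward; pixel columns grow to the right and rows downward; lengths in m; the calibration is good to about 2 mm. A picture is of the moment at which its call begins.
- manip.sign_off(): hands the job in; it is judged then, once.
The state is a dict: "clock": time; "qpos": joint angles; "qd": joint speeds; "effort": joint torques, N m; "position": TCP position; "ee_rot": TCP orientation; "contact_force": force on the tool from outside, world axes, zero at the start; "moment": the same for the moment, N m; "width": finger opening in m; "gripper_force": force on a finger pad.
Only numpy, scipy, OpenCV 4.12 (cv2) and the standard library are available. Lean on these libraries where they do the work, as an engineer would, in place of code of your own. Each camera call takes 0.05 s, during which the arm holds its last target. There are 200 camera calls.

## Working session

There is one attempt and no reset: what is moved stays moved. The work goes in short steps, Python scripts to look and compute and a tool call to move; the robot and the scene stay as the last step left them, time stands still between calls to the robot, and variables do not carry over. Pictures are saved under pics/ and viewed, at most 10 in all, crops included, and the job is handed in when it is done.

Besides the shell and the picture viewer there is one more tool, called after "Request:" in YAML: its name, and indented under it one key for each argument. play_rows: Moves the arm, as the interface text tells. Its arguments: {"type":"object","properties":{"motion":{"type":"array","items":{"type":"array","items":{"type":"number"}}},"newtons":{"type":"number"}},"required":["motion"]}

```bash
mkdir -p pics
cat > h.py <<'E'
import numpy as np, cv2
from rig import manip
def grab(n,f):
    d=manip.get_image(n); cv2.imwrite(f'pics/{f}.png',cv2.cvtColor(d['img'],cv2.COLOR_RGB2BGR)); np.savez(f'pics/{f}.npz',**d); return d
def ray(d,u,v):
    c=-d['R'].T@d['t']; r=d['R'].T@np.array([(u-d['cx'])/d['fx'],(v-d['cy'])/d['fy'],1.0]); return c,r
def onz(d,u,v,z):
    c,r=ray(d,u,v); return c+r*(z-c[2])/r[2]
def cloud(d):
    v,u=np.mgrid[:480,:640]; z=d['range_z']; P=np.stack([(u-d['cx'])/d['fx']*z,(v-d['cy'])/d['fy']*z,z],-1)
    return (P-d['t'])@d['R']
E
python3 - <<'E'
from h import *
s=manip.get_state(); print(s)
for n in('side','top'):
    d=grab(n,n+'0'); print(n,d['fx'],d['cx'],d['cy'],-d['R'].T@d['t'],d['R'].round(3).tolist())
a,b=[cv2.imread(f'pics/{n}0.png') for n in('side','top')]
cv2.imwrite('pics/both0.png',cv2.resize(np.vstack([a,b]),(0,0),fx=.625,fy=.625))
E
```

```text
{'clock': 0.0, 'qpos': array([ 1.04101558e+00,  2.76605083e-01,  1.50613857e+00,  1.33550078e-05,
        1.36065768e+00, -1.20995467e-01]), 'qd': array([-0.00156914,  0.00053333, -0.0014404 ,  0.00100315, -0.00075701,
       -0.00158875]), 'effort': array([-3.17922450e-04, -4.16770363e+01, -2.45802855e+01, -2.80499462e-04,
        1.11978062e-02,  2.09586307e-05]), 'position': array([0.22826228, 0.52711966, 0.19423183]), 'ee_rot': array([-2.95283682e-04,  2.02973769e-01,  9.79183758e-01, -8.54800980e-04]), 'contact_force': array([-0.12843768, -0.20832221, -0.1216062 ]), 'moment': array([-0.04906108,  0.01865994,  0.0269893 ]), 'gripper_force': 0.0, 'width': 0.08537740616048858}
side 497.24698958565403 315.4867259440166 238.40672369932412 [ 0.49387703 -1.07272947  0.86536189] [[0.999, -0.05, -0.003], [-0.028, -0.52, -0.853], [0.041, 0.852, -0.521]]
top 449.8312991470125 325.29777209604066 237.59124770434653 [0.41622478 0.07846139 1.37013894] [[0.026, -1.0, -0.014], [-0.994, -0.025, -0.103], [0.102, 0.016, -0.995]]
```

View pics/side0.png

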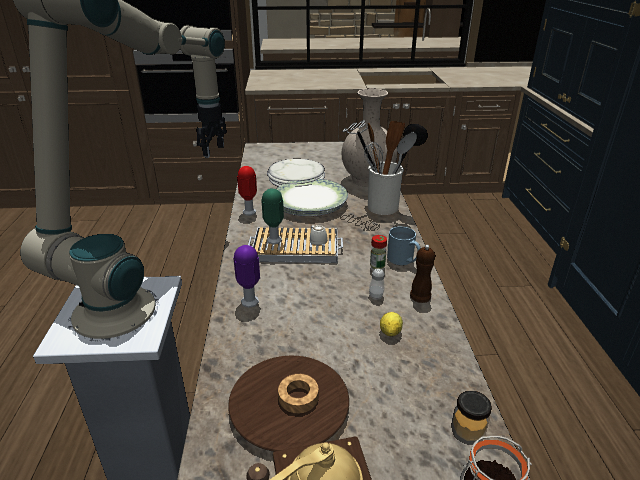

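View pics/top0.png

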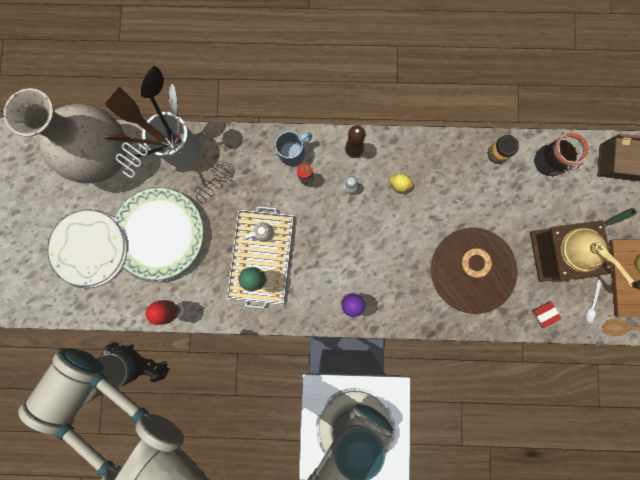

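Side view: three carafe-like bottles: red (247,190), green on the slatted tray (272,212), purple (246,270). The green one is meant: it has the right colour and stands mouth down on the tray. In the top view it is at (252,279), with the ring at (477,263) on the board.

```bash
cat > m0.py <<'E'
from h import *
S=dict(np.load('pics/side0.npz'));T=dict(np.load('pics/top0.npz'))
def m(d,lo,hi,box):
    h=cv2.cvtColor(d['img'],cv2.COLOR_RGB2HSV); k=cv2.inRange(h,lo,hi); o=np.zeros_like(k); x0,y0,x1,y1=box; o[y0:y1,x0:x1]=k[y0:y1,x0:x1]; return o>0
G=[m(S,(65,80,20),(95,255,255),(255,175,295,245)),m(T,(65,80,20),(95,255,255),(230,255,275,300))]
for d,k in zip((S,T),G):
    P=cloud(d)[k&(d['range_z']>0)]; print('green',k.sum(),P.min(0).round(3),P.max(0).round(3),np.median(P,0).round(3))
PS=cloud(S);PT=cloud(T)
# carafe body: side cloud between z .12..0.175, fit circle-ish ; normals
P=np.vstack([PS[G[0]],PT[G[1]]]); 
Pb=P[(P[:,2]>.115)&(P[:,2]<.175)]
from scipy.optimize import least_squares
ball=P[P[:,2]>.185]
r=least_squares(lambda c:np.linalg.norm(ball-c,axis=1)-.031,[*np.median(ball[:,:2],0),.18],loss='soft_l1',f_scale=.002); print('ball',r.x,np.abs(r.fun).mean(),len(ball))
A=PS[G[0]];A=A[(A[:,2]>.115)&(A[:,2]<.175)]; q=A[:,:2]-r.x[:2]; np.save('pics/q.npy',q)
# octagon: residual vs phase, z-insensitive
def res(p): 
    x=q-p[:2]; a=np.arange(8)*np.pi/4+p[2]; return (x@np.array([np.cos(a),np.sin(a)])).max(1)-.031
for ph in np.arange(0,45,5): 
    o=least_squares(res,[0,0,np.radians(ph)],loss='soft_l1',f_scale=.001); print(ph,o.x[:2].round(4),np.degrees(o.x[2])%45,np.sqrt((res(o.x)**2).mean()),o.cost)
print('n',len(q))
for n,z,b in(('ring',.052,None),):
    for d,px in((T,(477,263)),): print(onz(d,*px,z))
c=PT[(slice(230,300),slice(440,520))]; 
# ring top
k=np.zeros((480,640),bool);k[240:290,455:505]=1
Q=PT[k&(PT[...,2]>.043)];print('ring',len(Q),Q.min(0).round(3),Q.max(0).round(3),Q.mean(0).round(3),np.median(Q[:,2]))
k=np.zeros((480,640),bool);k[220:320,420:525]=1
Q=PT[k&(PT[...,2]>.018)&(PT[...,2]<.035)];print('board',Q.min(0).round(3),Q.max(0).round(3),np.median(Q,0).round(3))
for n,b in dict(cup=(247,218,278,243),salt=(340,172,362,198),spice=(292,160,316,188),lemon=(386,170,416,196),drain=(225,200,300,310),purple=(335,285,370,320),red=(140,295,185,330),mill=(340,120,370,162),mug=(270,125,315,170)).items():
    k=np.zeros((480,640),bool);k[b[1]:b[3],b[0]:b[2]]=1
    Q=PT[k&(PT[...,2]>(.035 if n=='cup' else .015))&(PT[...,2]<.4)];print(n,Q.min(0).round(3),Q.max(0).round(3),np.median(Q,0).round(3))
h=np.hstack([cv2.resize(d['img'][y0:y0+75,x0:x0+75],(450,450),interpolation=cv2.INTER_CUBIC) for d,x0,y0 in((S,235,180),(T,215,245))]); h=cv2.resize(h,(800,400)); cv2.imwrite('pics/crop0.png',h[...,::-1])
E
python3 m0.py
```

```text
green 684 [0.394 0.254 0.088] [0.459 0.303 0.212] [0.427 0.269 0.162]
green 274 [0.4   0.268 0.18 ] [0.45  0.317 0.216] [0.424 0.293 0.207]
ball [0.42560878 0.29370473 0.18068011] 0.016335410021984593 469
0 [ 0.0001 -0.0008] 17.36636787249704 0.0023480953965250187 0.0004338058193047951
5 [ 0.0001 -0.0008] 17.366364091827897 0.0023480953965292727 0.00043380581907451226
10 [ 0.0001 -0.0008] 17.522171828423264 0.002348139868542528 0.0004338465479645861
15 [ 0.0001 -0.0008] 17.36453059280903 0.002348095397680396 0.00043380585038770036
20 [ 0.0001 -0.0008] 19.955846156133934 0.002348268726385554 0.00043351180871443144
25 [ 0.0001 -0.0008] 20.17289757585231 0.0023490294271105946 0.00043353945659215605
30 [ 0.0001 -0.0008] 19.95589565038829 0.002348268865879034 0.000433511808717104
35 [ 0.0001 -0.0008] 20.17289313965173 0.0023490294127088674 0.0004335394565922637
40 [ 0.0001 -0.0008] 19.955826865197388 0.0023482686720047575 0.000433511808714454
n 361
[ 0.48849267 -0.34396988  0.052     ]
ring 505 [ 0.416 -0.386  0.043] [0.533 0.078 1.37 ] [ 0.488 -0.333  0.078] 0.052182376790264384
board [ 0.342 -0.472  0.018] [ 0.598 -0.216  0.035] [ 0.462 -0.342  0.026]
cup [0.536 0.247 0.035] [0.606 0.333 0.086] [0.561 0.285 0.069]
salt [0.694 0.009 0.016] [0.732 0.048 0.094] [0.708 0.029 0.078]
spice [0.716 0.142 0.015] [0.794 0.208 0.113] [0.734 0.165 0.103]
lemon [ 0.7   -0.157  0.018] [ 0.754 -0.09   0.061] [ 0.724 -0.121  0.048]
drain [0.342 0.2   0.015] [0.647 0.389 0.216] [0.492 0.286 0.03 ]
purple [ 0.33  -0.013  0.089] [0.396 0.052 0.188] [0.364 0.021 0.172]
red [0.296 0.512 0.015] [0.36  0.571 0.185] [0.33  0.53  0.165]
mill [ 0.812 -0.007  0.015] [0.859 0.045 0.173] [0.825 0.021 0.139]
mug [0.741 0.144 0.015] [0.862 0.254 0.113] [0.831 0.201 0.071]
```

View pics/crop0.png

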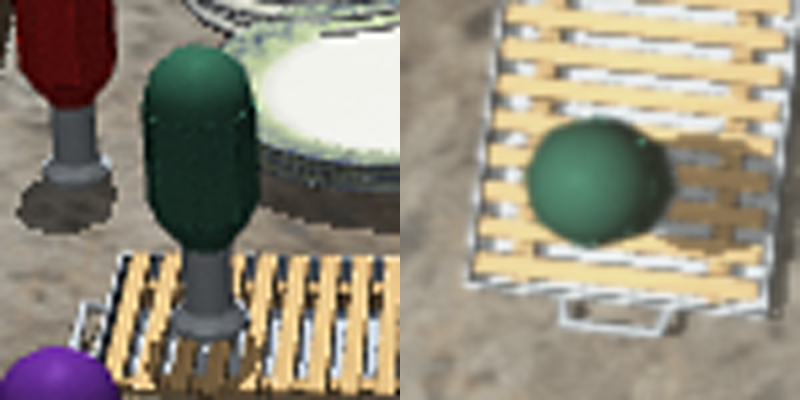

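Crop: a green eight-sided carafe with its steel neck down on the pale slats, so this is the right one. Its axis is at about (0.426, 0.293), top at z 0.212, and a flat's normal lies at about 63° in yaw. The ring is at (0.488, -0.344), top z 0.052. I'll go above the carafe now.

```bash
cat >> h.py <<'E'
from scipy.spatial.transform import Rotation as Ro
def go(*targets):
    "print tool-axis units from the present pose to each (x,y,z,yaw of tool y in deg, or None)"
    s=manip.get_state(); w,x,y,z=s['ee_rot']; R=Ro.from_quat([x,y,z,w]).as_matrix(); yaw=np.degrees(np.arctan2(R[1,1],R[0,1]))
    print('t',round(s['clock'],2),'pos',s['position'].round(4),'yaw',round(yaw,2),'w',round(s['width']*1e3,1),'F',s['contact_force'].round(1),'q6',s['qpos'][5].round(2))
    for t in targets:
        u=R.T@(np.array(t[:3])-s['position'])/.04; d=0 if t[3] is None else (yaw-t[3]+90)%180-90
        print(u.round(2),round(d/10,2))
E
python3 - <<'E'
from h import *
go((.2286,.5275,.262,None),(.4257,.293,.262,63.5))
E
```

```text
t 0.1 pos [0.2283 0.5272 0.1943] yaw 66.58 w 85.3 F [ 0.5 -1.   0.2] q6 -0.12
[-0.    0.01 -1.69] 0.0
[-6.86 -3.41 -1.69] 0.31
```

Request:
play_rows:
  motion:
    - [0,0,-1.5,0,85.4]
    - [-1.4,-0.7,-1.7,0.3,85.4]
    - [-2.8,-1.4,-1.7,0.3,85.4]
    - [-4.2,-2.1,-1.7,0.3,85.4]
    - [-5.5,-2.75,-1.7,0.3,85.4]
  newtons: 25

```text
clock: 0.72
position: [0.3876, 0.3375, 0.2629]
ee_rot: [-0.0, 0.228, 0.974, -0.0]
contact_force: [0.7, 0.0, 0.6]
width: 0.0853
gripper_force: 0.0
```

Run:
```python
from h import *
go((.4257,.293,.262,63.5),(.4257,.293,.144,63.5))
```

```text
t 0.72 pos [0.3876 0.3375 0.2629] yaw 63.59 w 85.3 F [0.7 0.  0.6] q6 -0.53
[-1.35 -0.57  0.02] 0.01
[-1.35 -0.57  2.97] 0.01
```

Request:
play_rows:
  motion:
    - [-1.35,-0.57,0,0,85.4]
    - [-1.35,-0.57,0,0,85.4]
    - [-1.35,-0.57,1.0,0,85.4]
    - [-1.35,-0.57,1.8,0,85.4]
    - [-1.35,-0.57,1.8,0,85.4]

```text
clock: 1.35
position: [0.4222, 0.2946, 0.1887]
ee_rot: [-0.003, 0.228, 0.974, -0.002]
contact_force: [0.1, -0.5, 0.1]
width: 0.0854
gripper_force: 0.0
```

Run:
```python
from h import *
go((.4257,.293,.144,63.5))
```

```text
t 1.35 pos [0.4222 0.2946 0.1887] yaw 63.63 w 85.4 F [ 0.1 -0.5  0.1] q6 -0.64
[-0.1   0.01  1.12] 0.01
```

Request:
play_rows:
  motion:
    - [-0.1,0,0.6,0,85.4]
    - [-0.1,0,1.1,0,85.4]
    - [-0.1,0,1.1,0,60]
    - [-0.1,0,1.1,0,50]
    - [-0.1,0,1.1,0,50]
  newtons: 30

```text
clock: 1.98
position: [0.4292, 0.2935, 0.1491]
ee_rot: [0.001, 0.228, 0.974, 0.001]
contact_force: [-1.2, -0.7, 5.6]
width: 0.0567
gripper_force: 31.1
```

Request:
play_rows:
  motion:
    - [0,0,0,0,50]
    - [0,0,0,0,50]
    - [0,0,0,0,50]

```text
clock: 2.35
position: [0.4292, 0.2935, 0.149]
ee_rot: [0.001, 0.228, 0.974, 0.001]
contact_force: [-0.5, -0.9, 6.1]
width: 0.0563
gripper_force: 31.2
```

Run:
```python
from h import *
go((.4257,.293,.2,63.5),(.54,.05,.2,63.5))
```

```text
t 2.35 pos [0.4292 0.2935 0.149 ] yaw 63.59 w 56.3 F [-0.5 -0.9  6.1] q6 -0.64
[ 0.07 -0.05 -1.27] 0.01
[-5.19 -4.22 -1.28] 0.01
```

Run:
```python
from h import *
S=grab('side','side1');T=grab('top','top1')
h=np.hstack([cv2.resize(d['img'][y0:y0+120,x0:x0+120],(400,400),interpolation=cv2.INTER_CUBIC) for d,x0,y0 in((S,215,130),(T,190,220))]); cv2.imwrite('pics/crop1.png',h[...,::-1])
```

```text
(no output)
```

View pics/crop1.png

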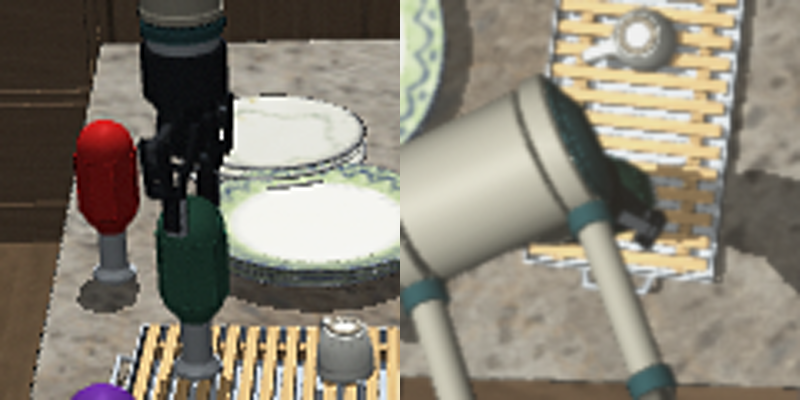

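Run:
```python
from h import *
for f in('side0','side1'):
    d=dict(np.load(f'pics/{f}.npz'));P=cloud(d)
    h=cv2.cvtColor(d['img'],cv2.COLOR_RGB2HSV); g=cv2.inRange(h,(65,80,20),(95,255,255))>0
    b=np.zeros_like(g);b[175:245,255:297]=1; g&=b
    v,u=np.nonzero(g); print(f,'u',u.min(),u.max(),'v',v.min(),v.max(),g.sum())
    for z0 in(.1,.13,.16):
        q=P[g&(abs(P[...,2]-z0)<.012)]; print(z0,q.min(0).round(3),q.max(0).round(3),len(q))
    row=[(int(r),round(float(u[v==r].mean()),1),int(np.ptp(u[v==r]))) for r in range(v.min(),v.max()+1,6)]; print(row)
# finger pixels: dark and nearer
k=np.zeros_like(g);k[170:212,255:290]=1
dk=(d['img'].max(2)<70)&k&~g
Q=P[dk]; Q=Q[(Q[:,1]<.4)&(Q[:,2]>.1)&(Q[:,2]<.3)]; i=Q[:,2].argsort()[:15]; print(Q[i].round(3))
```

```text
side0 u 262 283 v 189 226 684
0.1 [0.405 0.263 0.09 ] [0.452 0.278 0.112] 51
0.13 [0.394 0.254 0.118] [0.459 0.296 0.142] 141
0.16 [0.395 0.254 0.148] [0.457 0.291 0.172] 143
[(189, 272.0, 8), (195, 272.0, 18), (201, 272.0, 20), (207, 272.0, 20), (213, 272.5, 19), (219, 272.5, 17), (225, 273.0, 8)]
side1 u 262 283 v 189 226 606
0.1 [0.405 0.26  0.09 ] [0.452 0.28  0.112] 51
0.13 [0.396 0.254 0.118] [0.459 0.292 0.142] 138
0.16 [0.395 0.255 0.149] [0.457 0.293 0.172] 146
[(189, 273.5, 5), (195, 274.9, 18), (201, 272.7, 19), (207, 272.0, 20), (213, 272.5, 19), (219, 272.5, 17), (225, 273.0, 8)]
[[0.394 0.295 0.134]
 [0.459 0.294 0.136]
 [0.394 0.291 0.14 ]
 [0.459 0.289 0.142]
 [0.459 0.29  0.145]
 [0.459 0.291 0.148]
 [0.396 0.283 0.175]
 [0.397 0.285 0.184]
 [0.419 0.256 0.188]
 [0.451 0.318 0.19 ]
 [0.416 0.256 0.192]
 [0.425 0.259 0.193]
 [0.419 0.266 0.193]
 [0.419 0.259 0.193]
 [0.445 0.318 0.194]]
```

Run:
```python
from h import *
d=dict(np.load('pics/side1.npz'));P=cloud(d)
for v in range(184,206,2): print(v,[(d['img'][v,u].tolist(),P[v,u].round(3).tolist()) for u in(266,268)])
```

```text
184 [([5, 6, 9], [0.414, 0.24, 0.251]), ([48, 49, 49], [0.419, 0.255, 0.244])]
186 [([11, 10, 12], [0.414, 0.238, 0.246]), ([14, 17, 20], [0.419, 0.251, 0.24])]
188 [([12, 14, 15], [0.414, 0.237, 0.24]), ([14, 16, 19], [0.419, 0.249, 0.234])]
190 [([10, 9, 13], [0.413, 0.239, 0.233]), ([11, 11, 13], [0.418, 0.255, 0.225])]
192 [([18, 19, 21], [0.411, 0.264, 0.214]), ([6, 6, 9], [0.418, 0.253, 0.219])]
194 [([15, 15, 17], [0.412, 0.256, 0.212]), ([10, 11, 12], [0.418, 0.253, 0.213])]
196 [([13, 13, 13], [0.411, 0.252, 0.207]), ([7, 8, 10], [0.417, 0.251, 0.208])]
198 [([12, 11, 13], [0.411, 0.247, 0.203]), ([7, 6, 7], [0.417, 0.249, 0.202])]
200 [([74, 78, 83], [0.41, 0.266, 0.187]), ([54, 56, 60], [0.416, 0.256, 0.192])]
202 [([23, 44, 35], [0.409, 0.268, 0.179]), ([21, 44, 35], [0.494, -1.073, 0.865])]
204 [([21, 42, 34], [0.409, 0.268, 0.172]), ([22, 43, 34], [0.415, 0.261, 0.176])]
```

Run:
```python
from h import *
for f,b in(('side0',(190,110,235,165)),('top0',(90,335,175,395)),('side1',(255,140,290,202))):
    d=dict(np.load(f'pics/{f}.npz'));P=cloud(d);k=np.zeros((480,640),bool);k[b[1]:b[3],b[0]:b[2]]=1
    k&=(d['range_z']>0)&(d['img'].max(2)<75)
    Q=P[k];Q=Q[(Q[:,2]>.05)&(Q[:,1]<.65)&(Q[:,2]<.5)]; i=Q[:,2].argsort()
    print(f,len(Q),'zlow',Q[i[:12]].round(3).tolist(), Q.min(0).round(3),Q.max(0).round(3))
```

```text
side0 946 zlow [[0.211, 0.483, 0.241], [0.208, 0.481, 0.242], [0.244, 0.569, 0.242], [0.254, 0.568, 0.242], [0.251, 0.568, 0.242], [0.238, 0.566, 0.243], [0.206, 0.476, 0.243], [0.251, 0.573, 0.244], [0.241, 0.564, 0.244], [0.244, 0.571, 0.245], [0.249, 0.56, 0.245], [0.202, 0.481, 0.245]] [0.187 0.449 0.241] [0.269 0.595 0.396]
top0 1673 zlow [[0.246, 0.565, 0.242], [0.252, 0.564, 0.247], [0.257, 0.566, 0.248], [0.249, 0.563, 0.248], [0.254, 0.561, 0.248], [0.247, 0.565, 0.249], [0.257, 0.567, 0.251], [0.214, 0.477, 0.252], [0.25, 0.563, 0.252], [0.255, 0.561, 0.253], [0.217, 0.477, 0.253], [0.212, 0.474, 0.253]] [0.187 0.454 0.242] [0.268 0.591 0.5  ]
side1 1397 zlow [[0.355, 0.537, 0.075], [0.359, 0.543, 0.083], [0.359, 0.545, 0.086], [0.358, 0.553, 0.086], [0.357, 0.519, 0.091], [0.357, 0.526, 0.092], [0.357, 0.53, 0.094], [0.359, 0.546, 0.094], [0.359, 0.552, 0.095], [0.357, 0.529, 0.098], [0.36, 0.546, 0.102], [0.357, 0.526, 0.103]] [0.355 0.222 0.075] [0.467 0.553 0.38 ]
```

The two views agree that the fingertips stand about 47 mm above the reported TCP when open, and about 41 mm above it at this width. So the reported z reads low, and the pads were on the half ball. I'll reopen, go lower and regrip, using the camera offset from here on.

Request:
play_rows:
  motion:
    - [0,0,0,0,85.4]
    - [0,0,0,0,85.4]
    - [0.07,0,0,0,85.4]
    - [0.07,0,0.4,0,85.4]
    - [0.07,0,0.8,0,85.4]

```text
clock: 3.08
position: [0.426, 0.2945, 0.1148]
ee_rot: [0.0, 0.228, 0.974, 0.0]
contact_force: [0.3, -0.1, -1.2]
width: 0.0852
gripper_force: 0.0
```

Run:
```python
from h import *
go((.4257,.293,.112,63.5))
d=grab('side','side2')
for f in ('side0','side2'):
    d=dict(np.load(f'pics/{f}.npz'));g=cv2.inRange(cv2.cvtColor(d['img'],cv2.COLOR_RGB2HSV),(65,80,20),(95,255,255))>0
    v,u=np.nonzero(g[205:245,255:297]); print(u.mean(),v.mean(),len(u))
```

```text
t 3.08 pos [0.426  0.2945 0.1148] yaw 63.59 w 85.2 F [ 0.3 -0.1 -1.2] q6 -0.64
[-0.01 -0.04  0.07] 0.01
17.480916030534353 9.223918575063614 393
18.385041551246537 9.969529085872576 361
```

Request:
play_rows:
  motion:
    - [0,0,0,0,70]
    - [0,0,0,0,55]
    - [0,0,0,0,50]
    - [0,0,0,0,50]
    - [0,0,0,0,50]
  newtons: 40

```text
clock: 3.75
position: [0.4267, 0.2947, 0.1159]
ee_rot: [0.001, 0.229, 0.974, 0.001]
contact_force: [0.1, 0.6, 4.5]
width: 0.0614
gripper_force: 44.3
```

Width is 61.4 mm, so it is held flat to flat. I'll lift it, turn to yaw 90°, and carry it to the clear worktop near (0.44, -0.07). There it can tip towards +x.

Request:
play_rows:
  motion:
    - [0,0,-0.5,0,50]
    - [0,0,-1.7,0,50]
    - [0,0,-3.0,-0.9,50]
    - [0,0,-4.3,-1.8,50]
    - [0,0,-4.3,-2.64,50]

```text
clock: 4.38
position: [0.4277, 0.2951, 0.291]
ee_rot: [0.003, -0.002, 1.0, 0.002]
contact_force: [0.7, -0.6, -4.4]
width: 0.0613
gripper_force: 45.0
```

Run:
```python
from h import *
go((.44,-.07,.285,90),(.44,-.07,.09,90))
```

```text
t 4.38 pos [0.4277 0.2951 0.291 ] yaw 90.26 w 61.3 F [ 0.7 -0.6 -4.4] q6 -1.11
[-0.26 -9.13  0.12] 0.03
[-0.23 -9.15  5.  ] 0.03
```

Request:
play_rows:
  motion:
    - [0,-1.0,0,0,50]
    - [-0.1,-2.3,0,0,50]
    - [-0.15,-3.6,0,0,50]
    - [-0.2,-4.9,0,0,50]
    - [-0.25,-6.2,0,0,50]

```text
clock: 5.0
position: [0.4348, 0.0447, 0.2861]
ee_rot: [-0.001, 0.0, 1.0, 0.0]
contact_force: [1.5, 0.3, -2.8]
width: 0.0615
gripper_force: 45.1
```

Request:
play_rows:
  motion:
    - [0,-1.3,0,0.03,50]
    - [0,-2.4,0,0.03,50]
    - [0,-2.93,0.6,0.03,50]
    - [0,-2.93,1.8,0.03,50]
    - [0,-2.93,2.8,0.03,50]

```text
clock: 5.62
position: [0.4342, -0.071, 0.1727]
ee_rot: [-0.002, 0.003, 1.0, 0.0]
contact_force: [0.5, -1.1, -3.1]
width: 0.0614
gripper_force: 45.1
```

Run:
```python
from h import *
d=grab('side','side3'); go((.44,-.07,.09,90))
P=cloud(d); g=cv2.inRange(cv2.cvtColor(d['img'],cv2.COLOR_RGB2HSV),(65,80,20),(95,255,255))>0
n,l,s,c=cv2.connectedComponentsWithStats(g.astype('u1'))
for i in range(1,n):
    if s[i,4]>150: Q=P[(l==i)&(d['range_z']>0)]; print(s[i],Q.min(0).round(3),Q.max(0).round(3),np.median(Q,0).round(3))
```

```text
t 5.67 pos [ 0.4302 -0.0695  0.1678] yaw 89.63 w 61.5 F [-1.7  0.3 -7.4] q6 -1.88
[-0.27 -0.02  1.94] -0.04
[ 35   0  46  28 858] [ 0.008 -0.034  0.713] [0.103 0.006 0.763] [ 0.061 -0.022  0.744]
[235  95  35  37 942] [ 0.384 -0.145  0.537] [ 0.451 -0.114  0.609] [ 0.418 -0.134  0.576]
[250 182  33  12 181] [ 0.399 -0.112  0.382] [ 0.469 -0.061  0.408] [ 0.435 -0.104  0.401]
[  70  234   53   27 1067] [-0.065 -0.065  0.204] [0.062 0.059 0.223] [ 0.007 -0.022  0.215]
[258 235  26  47 739] [ 0.403 -0.112  0.145] [ 0.465 -0.068  0.287] [ 0.44  -0.096  0.205]
[  61  269   75   42 1229] [-0.077 -0.108  0.055] [0.068 0.024 0.194] [-0.013 -0.091  0.141]
```

Request:
play_rows:
  motion:
    - [-0.15,0,0.9,0,50]
    - [-0.15,0,1.6,0,50]
    - [-0.15,0,1.85,0,50]
    - [-0.15,0,1.92,0,50]
    - [-0.15,0,1.98,0,50]

```text
clock: 6.3
position: [0.4428, -0.0712, 0.0968]
ee_rot: [0.001, 0.003, 1.0, -0.0]
contact_force: [0.6, 0.5, -3.1]
width: 0.0613
gripper_force: 45.7
```

Run:
```python
from h import *
go((.436,-.07,.086,90))
```

```text
t 6.3 pos [ 0.4428 -0.0712  0.0968] yaw 89.68 w 61.3 F [ 0.6  0.5 -3.1] q6 -1.88
[0.17 0.03 0.27] -0.03
```

Request:
play_rows:
  motion:
    - [0,0,0.08,0,50]
    - [0,0,0.14,0,50]
    - [0,0,0.18,0,50]
    - [0,0,0.22,0,50]

```text
clock: 6.8
position: [0.4419, -0.071, 0.0871]
ee_rot: [0.0, 0.003, 1.0, 0.0]
contact_force: [0.0, -0.8, -3.1]
width: 0.0616
gripper_force: 45.7
```

Request:
play_rows:
  motion:
    - [0,0,0.04,0,50]
    - [0,0,0.07,0,50]
    - [0,0,0.07,0,50]

```text
clock: 7.18
position: [0.4425, -0.0709, 0.0858]
ee_rot: [0.001, 0.003, 1.0, 0.0]
contact_force: [-2.3, 1.9, 8.8]
width: 0.0614
gripper_force: 47.0
```

Request:
play_rows:
  motion:
    - [0,0,-0.03,0,70]
    - [0,0,-0.03,0,85.4]
    - [0,0,-0.03,0,85.4]
    - [0,0,-1.0,0,85.4]
    - [0,0,-2.2,0,85.4]

```text
clock: 7.8
position: [0.4409, -0.0707, 0.1722]
ee_rot: [-0.002, 0.003, 1.0, 0.001]
contact_force: [1.0, -0.2, 1.1]
width: 0.0855
gripper_force: 0.0
```

Request:
play_rows:
  motion:
    - [0,0,0,0,85.4]
    - [0.8,0,0,0,40]
    - [2.0,0,0,0,0]
    - [2.0,0,0,0,0]
    - [2.0,0,0,0,0]

```text
clock: 8.43
position: [0.3622, -0.0706, 0.172]
ee_rot: [0.0, 0.003, 1.0, 0.0]
contact_force: [-0.1, -0.3, -0.4]
width: 0.0122
gripper_force: 0.0
```

Run:
```python
from h import *
go((.36,-.071,.103,90)); S=grab('side','side4'); T=grab('top','top4')
for d in(S,T):
    P=cloud(d); g=cv2.inRange(cv2.cvtColor(d['img'],cv2.COLOR_RGB2HSV),(65,80,20),(95,255,255))>0
    g&=(P[...,2]<.2)&(P[...,2]>0)&(P[...,0]>.3); Q=P[g]; print(len(Q),Q.min(0).round(3),Q.max(0).round(3))
h=np.hstack([cv2.resize(d['img'][y0:y0+160,x0:x0+160],(400,400),interpolation=cv2.INTER_CUBIC) for d,x0,y0 in((S,190,220),(T,300,200))]); cv2.imwrite('pics/crop4.png',h[...,::-1])
```

```text
t 8.43 pos [ 0.3622 -0.0706  0.172 ] yaw 89.66 w 12.2 F [-0.1 -0.3 -0.4] q6 -1.95
[ 0.06 -0.01  1.72] -0.03
1065 [ 0.413 -0.11   0.013] [2.179 2.345 0.196]
363 [ 0.413 -0.095  0.134] [ 0.468 -0.04   0.186]
```

View pics/crop4.png

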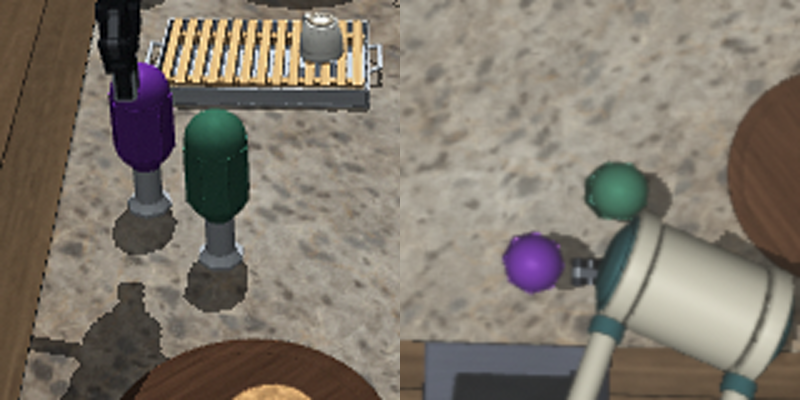

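The carafe stands mouth down on the worktop at (0.440, -0.070), upright, with the closed fingers ready on its near side. I'll lower to push height and push slowly towards +x.

Request:
play_rows:
  motion:
    - [0,0,0.8,0,0]
    - [0,0,1.6,0,0]
    - [0,0,1.7,0,0]
    - [-0.4,0,1.7,0,0]
    - [-0.7,0,1.7,0,0]

```text
clock: 9.15
position: [0.3931, -0.0713, 0.1056]
ee_rot: [0.002, 0.003, 1.0, -0.001]
contact_force: [0.7, 0.6, 0.5]
width: -0.0001
gripper_force: 0.0
```

Request:
play_rows:
  motion:
    - [-0.2,0,0,0,0]
    - [-0.4,0,0,0,0]
    - [-0.6,0,0,0,0]
    - [-0.8,0,0,0,0]
    - [-1.0,0,0,0,0]

```text
clock: 9.78
position: [0.4305, -0.0709, 0.1043]
ee_rot: [0.0, 0.003, 1.0, 0.0]
contact_force: [0.1, -1.3, 0.9]
width: -0.0004
gripper_force: 0.0
```

```bash
cat > lay.py <<'E'
from h import *
import sys
f=sys.argv[1]; go((.36,-.071,.103,90)); S=grab('side','side'+f); T=grab('top','top'+f)
for d in(S,T):
    P=cloud(d); h=cv2.cvtColor(d['img'],cv2.COLOR_RGB2HSV); g=cv2.inRange(h,(65,80,20),(95,255,255))>0
    g&=(P[...,2]<.25)&(P[...,2]>0)&(P[...,0]>.3)&(P[...,0]<.9); v,u=np.nonzero(g); Q=P[g]; print(len(Q),Q.min(0).round(3),Q.max(0).round(3),'px',u.min(),u.max(),v.min(),v.max())
E
python3 lay.py 5
```

```text
t 9.78 pos [ 0.4305 -0.0709  0.1043] yaw 89.68 w -0.4 F [ 0.1 -1.3  0.9] q6 -1.89
[ 1.76 -0.01  0.03] -0.03
1011 [ 0.432 -0.109  0.019] [0.755 0.173 0.183] px 272 383 237 307
32 [ 0.468 -0.064  0.14 ] [ 0.503 -0.042  0.176] px 376 386 253 266
```

Request:
play_rows:
  motion:
    - [-0.15,0,0,0,0]
    - [-0.3,0,0,0,0]
    - [-0.3,0,0,0,0]
    - [0.5,0,-0.5,0,0]
    - [1.0,0,-1.5,0,0]

```text
clock: 10.5
position: [0.3869, -0.0699, 0.1634]
ee_rot: [-0.003, 0.003, 1.0, 0.001]
contact_force: [1.2, 0.7, 0.2]
width: -0.0001
gripper_force: 0.0
```

Request:
play_rows:
  motion:
    - [0,0,-1.0,0,85.4]
    - [0,0,-1.5,0,85.4]
    - [0,0,-1.5,0,85.4]

```text
clock: 10.88
position: [0.3907, -0.071, 0.2257]
ee_rot: [0.002, 0.003, 1.0, -0.001]
contact_force: [-0.2, -1.1, -0.9]
width: 0.054
gripper_force: 0.0
```

```bash
python3 lay.py 6
python3 - <<'E'
from h import *
S=cv2.imread('pics/side6.png');T=cv2.imread('pics/top6.png')
cv2.imwrite('pics/crop6.png',np.hstack([cv2.resize(d[y0:y0+160,x0:x0+160],(400,400),interpolation=cv2.INTER_CUBIC) for d,x0,y0 in((S,230,210),(T,300,150))]))
E
```

```text
t 10.88 pos [ 0.3907 -0.071   0.2257] yaw 89.67 w 54.0 F [-0.2 -1.1 -0.9] q6 -1.92
[0.78 0.   3.06] -0.03
1039 [ 0.524 -0.113  0.01 ] [0.755 0.168 0.105] px 309 383 237 325
676 [ 0.526 -0.103  0.037] [ 0.639 -0.043  0.069] px 374 394 210 248
```

View pics/crop6.png

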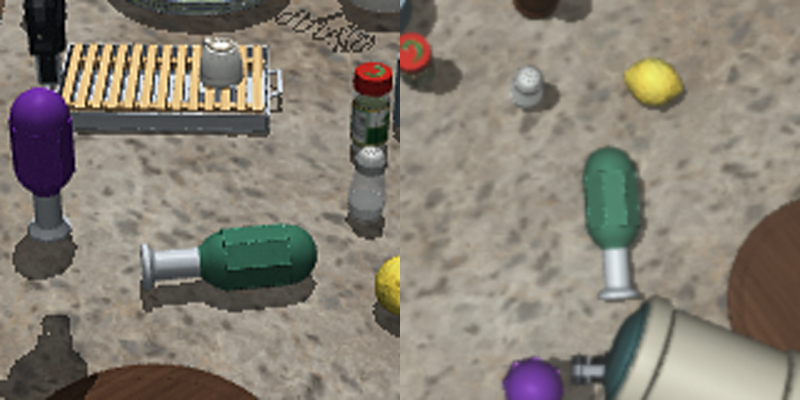

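The carafe lies on its side, round end away, axis nearly along +x: round tip about top px (384,210), mouth about (387,268). I'll measure the axis in both views.

```bash
cat > ax.py <<'E'
from h import *
S=dict(np.load('pics/side6.npz'));T=dict(np.load('pics/top6.npz'))
for n,d,b in(('top',T,(365,200,405,275)),('side',S,(280,290,360,335))):
    P=cloud(d);h=cv2.cvtColor(d['img'],cv2.COLOR_RGB2HSV);g=cv2.inRange(h,(65,80,20),(95,255,255))>0
    k=np.zeros_like(g);k[b[1]:b[3],b[0]:b[2]]=1;g&=k
    v,u=np.nonzero(g)
    X=np.array([onz(d,a,c,.031) for a,c in zip(u,v)])[:,:2]
    vx,vy,x0,y0=cv2.fitLine(X.astype('f4'),cv2.DIST_L2,0,.01,.01).ravel(); print(n,'ang',np.degrees(np.arctan2(vy,vx)),'pt',x0,y0,'ext x',X[:,0].min(),X[:,0].max())
    if n=='top': print('y at x .47 .49 .51:',[y0+vy/vx*(x-x0) for x in(.47,.49,.51)])
    # all pts of carafe from depth above table
    m=k&(P[...,2]>.012)&(P[...,2]<.09)&(P[...,0]<.67)&(P[...,1]<-.02)&(P[...,1]>-.15); Q=P[m]; print(' x',Q[:,0].min().round(3),Q[:,0].max().round(3))
    for a in np.arange(.44,.66,.02):
        q=Q[abs(Q[:,0]-a)<.01]
        if len(q)>3: print('  x%.2f n%d y %.3f..%.3f ztop %.3f'%(a,len(q),q[:,1].min(),q[:,1].max(),np.percentile(q[:,2],95)))
E
python3 ax.py
```

```text
top ang 4.755319 pt 0.58425504 -0.0744003 ext x 0.5270548071400089 0.6420137751223224
y at x .47 .49 .51: [np.float32(-0.08390484), np.float32(-0.082241096), np.float32(-0.08057736)]
 x 0.464 0.643
  x0.46 n28 y -0.104..-0.062 ztop 0.057
  x0.48 n77 y -0.108..-0.066 ztop 0.054
  x0.50 n72 y -0.096..-0.066 ztop 0.049
  x0.52 n76 y -0.096..-0.060 ztop 0.049
  x0.54 n129 y -0.106..-0.047 ztop 0.061
  x0.56 n148 y -0.106..-0.045 ztop 0.065
  x0.58 n145 y -0.106..-0.044 ztop 0.065
  x0.60 n145 y -0.102..-0.042 ztop 0.066
  x0.62 n130 y -0.103..-0.043 ztop 0.063
  x0.64 n52 y -0.097..-0.046 ztop 0.059
side ang 15.318283 pt 0.5850001 -0.076525144 ext x 0.5248662349243629 0.6457844680511915
 x 0.464 0.646
  x0.46 n24 y -0.113..-0.064 ztop 0.053
  x0.48 n110 y -0.110..-0.075 ztop 0.052
  x0.50 n92 y -0.101..-0.074 ztop 0.046
  x0.52 n99 y -0.100..-0.070 ztop 0.046
  x0.54 n165 y -0.112..-0.062 ztop 0.059
  x0.56 n195 y -0.113..-0.066 ztop 0.062
  x0.58 n194 y -0.111..-0.062 ztop 0.062
  x0.60 n187 y -0.112..-0.062 ztop 0.062
  x0.62 n167 y -0.107..-0.056 ztop 0.060
  x0.64 n89 y -0.101..-0.061 ztop 0.055
```

Axis: tip at x 0.6445, neck middle at (0.498, -0.0815), height 31 mm, and direction +4.7° from x. Before gripping the neck I'll turn the gripper side-on at 30 mm opening. That lets me check the fingertip height and the room the lip has between the fingers.

Request:
play_rows:
  motion:
    - [0,0,0,1.0,30]
    - [0,0,0,2.0,30]
    - [0,0,0,3.0,30]
    - [0,0,0,4.0,30]
    - [0,0,0,5.0,30]

```text
clock: 11.6
position: [0.3888, -0.0703, 0.2225]
ee_rot: [-0.002, 0.428, 0.904, -0.0]
contact_force: [0.3, 0.3, 0.3]
width: 0.03
gripper_force: 0.0
```

Request:
play_rows:
  motion:
    - [0,0,0,1.0,30]
    - [0,0,0,2.0,30]
    - [0,0,0,3.0,30]
    - [0,0,0,4.0,30]
    - [0,0,0,4.0,30]

```text
clock: 12.22
position: [0.389, -0.0703, 0.2228]
ee_rot: [-0.001, 0.708, 0.706, -0.001]
contact_force: [-0.6, 0.6, 0.0]
width: 0.0298
gripper_force: 0.0
```

Run:
```python
from h import *
go((.498,-.0815,-.022,94.7)); d=grab('side','side7'); P=cloud(d)
s=manip.get_state()['position']; c=d['R']@s+d['t']; u,v=int(d['fx']*c[0]/c[2]+d['cx']),int(d['fy']*c[1]/c[2]+d['cy']); print('TCP px',u,v)
x0,y0=u-40,v-85; im=cv2.resize(d['img'][y0:y0+110,x0:x0+80],(0,0),fx=5,fy=5,interpolation=cv2.INTER_CUBIC); cv2.imwrite('pics/crop7.png',im[...,::-1])
for vv in range(v-45,v+4,1):
    m=[k for k in range(u-35,u+36) if s[1]-.06<P[vv,k,1]<s[1]+.03 and P[vv,k,2]>.2]
    if m: print(vv,'z%.3f'%np.median(P[vv,m,2]),'y%.3f'%np.median(P[vv,m,1]),' '.join(str(round((P[vv,k,0]-s[0])*1e3)) for k in m))
```

```text
t 12.22 pos [ 0.389  -0.0703  0.2228] yaw -0.2 w 29.8 F [-0.6  0.6  0. ] q6 -0.35
[-0.28  2.74  6.11] 8.51
TCP px 251 250
205 z0.353 y-0.083 -64 -62 -59 -57 -56 -53 -52 -50 -48 -46 -43 -33 -31 -29 -27 -25 -22 -19 -17 -15 -12 -10 -8 -7 -5 -2 0 2 4 7 10 11 14 16 18 20 22 24 26 29 31 33 44 46 49 51 53 55 58 60 62 64
206 z0.349 y-0.083 -64 -62 -60 -58 -55 -54 -52 -50 -48 -46 -43 -32 -29 -27 -25 -23 -19 -17 -15 -13 -10 -8 -7 -5 -3 0 2 4 6 9 11 14 16 18 20 22 26 29 31 44 46 48 51 53 55 57 60 62 64
207 z0.347 y-0.084 -65 -62 -61 -58 -56 -54 -52 -50 -47 -46 -44 -30 -27 -25 -23 -19 -17 -15 -13 -11 -9 -8 -4 -3 -1 1 3 6 9 12 14 16 18 20 22 24 26 28 46 48 51 53 55 57 59
208 z0.345 y-0.084 -62 -60 -58 -56 -53 -52 -47 -46 -46 -27 -25 -23 -20 -17 -16 -14 -11 -9 -7 -5 -3 -1 1 4 9 11 13 15 18 20 22 24 26 28 45 48 51 53 55 57 59 62
209 z0.342 y-0.083 -63 -61 -58 -56 -54 -51 -49 -48 -47 -46 -44 -26 -23 -20 -18 -16 -14 -11 -10 -8 -5 -3 -1 1 3 6 8 11 13 15 17 20 22 23 26 45 48 50 53 55 57 59
210 z0.340 y-0.084 -61 -59 -57 -55 -52 -51 -49 -47 -46 -44 -24 -20 -18 -16 -14 -12 -10 -7 -5 -3 -2 1 4 6 8 10 13 1
[... 2178 characters left out ...]
.079 -28 -26 -24 -21 -19 -16 -16 16 18 20 22 24 27 28
230 z0.286 y-0.080 -28 -26 -24 -21 -19 -16 -16 16 18 20 22 25 27 28
231 z0.284 y-0.080 -29 -26 -24 -21 -19 -17 -15 15 18 20 22 24 27 28
232 z0.281 y-0.079 -29 -26 -24 -21 -19 -17 -15 15 17 20 22 24 26 28
233 z0.278 y-0.079 -29 -27 -24 -22 -19 -17 -16 15 17 20 21 24 26 28
234 z0.276 y-0.081 -27 -24 -22 -20 -17 -16 15 17 19 21 24 26 28
235 z0.273 y-0.080 -27 -25 -22 -20 -17 -16 15 17 19 21 23 26 28
236 z0.270 y-0.079 -27 -25 -23 -20 -18 -16 -16 14 17 19 21 23 26
237 z0.268 y-0.081 -28 -25 -23 -20 -18 -16 17 19 21 23 26
238 z0.267 y-0.083 -25 -20 -18 -16 16 19 21
239 z0.264 y-0.083 -21 -18 -16 16 19 21
240 z0.260 y-0.081 -20 -19 -16 16 18 20
```

View pics/crop7.png

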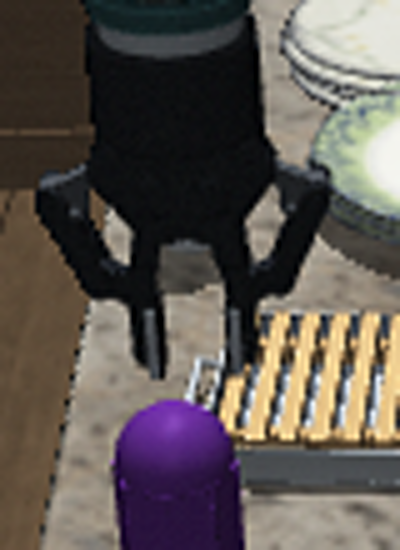

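The gripper's tip is at rep +37 mm at 30 mm opening. The inner finger gap stays about 30 mm all the way to the palm, so the 46 mm lip could not swing upright between the fingers. I'll therefore grip the lip itself, flat by flat, at 176 mm from the round end, near (0.469, -0.084).

Request:
play_rows:
  motion:
    - [0,0,0,1.0,85.4]
    - [0,0,0,2.0,85.4]
    - [0,0,0,3.0,85.4]
    - [0,0,0,4.0,85.4]
    - [0,0,0,5.0,85.4]
  newtons: 20

```text
clock: 12.9
position: [0.3895, -0.0705, 0.2236]
ee_rot: [-0.0, 0.941, 0.338, -0.0]
contact_force: [0.2, -0.1, 0.6]
width: 0.0852
gripper_force: 0.0
```

Request:
play_rows:
  motion:
    - [0,0,0,1.0,85.4]
    - [0,0,0,2.0,85.4]
    - [0,0,0,3.0,85.4]
    - [0,0,0,3.5,85.4]
    - [0,0,0,3.5,85.4]

```text
clock: 13.52
position: [0.3896, -0.0706, 0.2237]
ee_rot: [-0.0, 0.999, 0.042, -0.0]
contact_force: [0.1, -0.2, -0.5]
width: 0.0854
gripper_force: 0.0
```

Run:
```python
from h import *
go((.4691,-.0839,.06,94.7),(.4691,-.0839,-.027,94.7))
```

```text
t 13.53 pos [ 0.3896 -0.0706  0.2237] yaw -85.15 w 85.4 F [ 0.1 -0.2 -0.5] q6 1.13
[1.96 0.5  4.09] 0.01
[1.96 0.5  6.27] 0.01
```

Request:
play_rows:
  motion:
    - [1.0,0.25,0,0,85.4]
    - [1.96,0.5,0.5,0,85.4]
    - [1.96,0.5,2.0,0,85.4]
    - [1.96,0.5,3.5,0,85.4]
    - [1.96,0.5,4.1,0,85.4]

```text
clock: 14.15
position: [0.4667, -0.0832, 0.0566]
ee_rot: [-0.001, 0.999, 0.042, -0.003]
contact_force: [0.1, -1.1, 0.1]
width: 0.0856
gripper_force: 0.0
```

Run:
```python
from h import *
go((.4691,-.0839,-.027,94.7))
```

```text
t 14.15 pos [ 0.4667 -0.0832  0.0566] yaw -85.13 w 85.6 F [ 0.1 -1.1  0.1] q6 1.16
[0.07 0.03 2.09] 0.02
```

Request:
play_rows:
  motion:
    - [0.03,0.02,0.8,0,85.4]
    - [0.03,0.02,1.5,0,85.4]
    - [0.03,0.02,1.9,0,85.4]
    - [0.03,0.02,2.05,0,85.4]
    - [0.03,0.02,2.05,0,70]

```text
clock: 14.78
position: [0.4709, -0.0849, -0.0219]
ee_rot: [-0.0, 0.999, 0.041, -0.0]
contact_force: [0.6, 0.2, 0.2]
width: 0.0708
gripper_force: 0.0
```

Request:
play_rows:
  motion:
    - [0,0,0,0,55]
    - [0,0,0,0,44]
    - [0,0,0,0,40]
    - [0,0,0,0,40]
    - [0,0,0,0,40]

```text
clock: 15.4
position: [0.4713, -0.085, -0.0214]
ee_rot: [0.0, 0.999, 0.041, 0.0]
contact_force: [-0.1, 0.1, 1.6]
width: 0.0455
gripper_force: 22.6
```

```bash
python3 lay.py 8
python3 - <<'E'
from h import *
S=cv2.imread('pics/side8.png')
cv2.imwrite('pics/crop8.png',cv2.resize(S[230:350,240:400],(800,600),interpolation=cv2.INTER_CUBIC))
E
```

```text
t 15.4 pos [ 0.4713 -0.085  -0.0214] yaw -85.32 w 45.5 F [-0.1  0.1  1.6] q6 1.17
[-2.74 -0.58 -3.11] 0.47
1182 [ 0.436 -0.125  0.012] [0.755 0.173 0.213] px 271 383 237 325
554 [ 0.532 -0.102  0.038] [ 0.639 -0.042  0.069] px 374 394 210 246
```

The lip is gripped (45.5 mm). I'll lift along an arc about the ball so the round end stays near the worktop.

Request:
play_rows:
  motion:
    - [0.03,0,-0.47,0,40]
    - [0.12,0,-0.94,0,40]
    - [0.28,0,-1.39,0,40]
    - [0.49,0,-1.81,0,40]
    - [0.75,0,-2.21,0,40]

```text
clock: 16.12
position: [0.4999, -0.0821, 0.0664]
ee_rot: [-0.0, 0.999, 0.041, -0.001]
contact_force: [1.0, -0.3, -3.0]
width: 0.0455
gripper_force: 21.9
```

```bash
cat > lean.py <<'E'
from h import *
import sys
f=sys.argv[1]; go(); d=grab('side',f); P=cloud(d)
g=cv2.inRange(cv2.cvtColor(d['img'],cv2.COLOR_RGB2HSV),(65,80,20),(95,255,255))
p=manip.get_state()['position']
g[(np.linalg.norm(P[...,:2]-p[:2],axis=-1)>.2)|(P[...,2]>p[2]+.06)]=0
n,l,s,c=cv2.connectedComponentsWithStats(g); i=1+s[1:,4].argmax(); m=l==i
v,u=np.nonzero(m); Q=P[m]; Q=Q[np.abs(Q-np.median(Q,0)).max(1)<.1]; print('px',s[i],'cloud',Q.min(0).round(3),Q.max(0).round(3),'n',len(u))
# axis in the vertical plane through the tool along world x: cast silhouette pixels onto plane y=py
y0=np.median(Q[:,1])+.02
c0,_=ray(d,0,0); K=np.array([ray(d,a,b)[1] for a,b in zip(u,v)]); X=c0+K*((y0-c0[1])/K[:,1])[:,None]
vx,vz,x0,z0=cv2.fitLine(X[:,[0,2]].astype('f4'),cv2.DIST_L2,0,.01,.01).ravel(); print('lean from vertical deg (ball toward +x>0):',np.degrees(np.arctan2(-vx*np.sign(vz),abs(vz))),'centre',x0,z0,'low z',X[:,2].min())
E
python3 lean.py s9
```

```text
t 16.12 pos [ 0.4999 -0.0821  0.0664] yaw -85.32 w 45.5 F [ 1.  -0.3 -3. ] q6 1.19
px [314 290  42  34 927] cloud [ 0.537 -0.113  0.01 ] [ 0.643 -0.06   0.099] n 927
lean from vertical deg (ball toward +x>0): 46.87542 centre 0.59147847 0.049698412 low z -0.005588867457279378
```

Request:
play_rows:
  motion:
    - [0.45,0,-0.45,0,40]
    - [0.96,0,-0.81,0,40]
    - [1.54,0,-1.08,0,40]
    - [2.1,0,-1.24,0,40]
    - [2.1,0,-1.24,0,40]

```text
clock: 16.8
position: [0.5854, -0.0756, 0.1167]
ee_rot: [0.0, 0.999, 0.041, 0.0]
contact_force: [-3.6, 0.8, 5.3]
width: 0.0454
gripper_force: 21.2
```

```bash
python3 lean.py s10
```

```text
t 16.8 pos [ 0.5854 -0.0756  0.1167] yaw -85.28 w 45.4 F [-3.6  0.8  5.3] q6 1.24
px [330 282  31  41 823] cloud [ 0.577 -0.111  0.013] [ 0.656 -0.059  0.121] n 823
lean from vertical deg (ball toward +x>0): 16.638336 centre 0.6188503 0.05879696 low z -0.0037373749318394545
```

Request:
play_rows:
  motion:
    - [0.3,0,-0.05,0,40]
    - [0.6,0,-0.09,0,40]
    - [0.9,0,-0.11,0,40]
    - [0.9,0,-0.11,0,40]

```text
clock: 17.35
position: [0.6217, -0.0731, 0.1222]
ee_rot: [0.0, 0.999, 0.041, 0.001]
contact_force: [-1.9, -0.9, 11.3]
width: 0.0454
gripper_force: 21.1
```

```bash
python3 lean.py s11
```

```text
t 17.35 pos [ 0.6217 -0.0731  0.1222] yaw -85.31 w 45.4 F [-1.9 -0.9 11.3] q6 1.26
px [337 282  27  41 817] cloud [ 0.596 -0.108  0.012] [ 0.664 -0.063  0.121] n 817
lean from vertical deg (ball toward +x>0): 8.343074 centre 0.63108426 0.060519077 low z -0.004263580459532235
```

Request:
play_rows:
  motion:
    - [0.2,0,-0.03,0,40]
    - [0.35,0,-0.06,0,40]
    - [0.35,0,-0.06,0,40]

```text
clock: 17.77
position: [0.6345, -0.0717, 0.123]
ee_rot: [0.0, 0.999, 0.041, -0.0]
contact_force: [-0.3, 0.0, 4.2]
width: 0.0453
gripper_force: 20.8
```

```bash
python3 lean.py s12
python3 - <<'E'
from h import *
# bias check: same fit on the carafe when it stood upright (side4)
d=dict(np.load('pics/side4.npz'));P=cloud(d);g=cv2.inRange(cv2.cvtColor(d['img'],cv2.COLOR_RGB2HSV),(65,80,20),(95,255,255))
g[(np.abs(P[...,0]-.44)>.05)|(np.abs(P[...,1]+.08)>.06)]=0
v,u=np.nonzero(g);c0,_=ray(d,0,0);K=np.array([ray(d,a,b)[1] for a,b in zip(u,v)]);X=c0+K*((-.07-c0[1])/K[:,1])[:,None]
vx,vz,x0,z0=cv2.fitLine(X[:,[0,2]].astype('f4'),cv2.DIST_L2,0,.01,.01).ravel();print(np.degrees(np.arctan2(-vx*np.sign(vz),abs(vz))),x0,z0)
E
```

```text
t 17.77 pos [ 0.6345 -0.0717  0.123 ] yaw -85.31 w 45.3 F [-0.3  0.   4.2] q6 1.27
px [339 282  26  41 830] cloud [ 0.601 -0.107  0.011] [ 0.666 -0.063  0.123] n 830
lean from vertical deg (ball toward +x>0): 5.5258727 centre 0.6353319 0.06089181 low z -0.005116187894702695
6.676514 0.44120198 0.12904465
```

Lean is now about 0.4° (body centre x 0.6353 against lip x 0.6345). I'll firm the grip, lift, and measure the ring from both views.

Request:
play_rows:
  motion:
    - [0,0,0,0,40]
    - [0,0,-0.3,0,40]
    - [0,0,-1.0,0,40]
    - [0,0,-1.9,0,40]
    - [0,0,-2.4,0,40]
  newtons: 40

```text
clock: 18.45
position: [0.6349, -0.0713, 0.2206]
ee_rot: [-0.0, 0.999, 0.041, 0.001]
contact_force: [1.3, 0.7, -2.8]
width: 0.0451
gripper_force: 41.6
```

```bash
cat > ring.py <<'E'
from h import *
def fit(P2):
    A=np.c_[2*P2,np.ones(len(P2))]; s=np.linalg.lstsq(A,(P2**2).sum(1),rcond=None)[0]; return s[:2],np.sqrt(s[2]+s[:2]@s[:2])
def ring(d,box):
    h=cv2.cvtColor(d['img'],cv2.COLOR_RGB2HSV); g=cv2.inRange(h,(8,70,120),(28,255,255)); o=np.zeros_like(g);x0,y0,x1,y1=box;o[y0:y1,x0:x1]=g[y0:y1,x0:x1]
    return o
for n,box in(('top',(455,240,502,288)),('side',(270,365,328,422))):
    d=grab(n,n+'_r'); g=ring(d,box)
    C,H=cv2.findContours(g,cv2.RETR_CCOMP,cv2.CHAIN_APPROX_NONE)
    for c,h in zip(C,H[0]):
        if len(c)<30: continue
        X=np.array([onz(d,u,v,.052)[:2] for u,v in c[:,0]])
        if n=='side' and h[3]<0: X=X[X[:,1]>np.median(X[:,1])]  # upper rim only
        if h[3]>=0 and n=='side': X=X[X[:,1]<np.median(X[:,1])] # near hole edge is at the top
        print(n,'hole' if h[3]>=0 else 'outer',len(c),[np.round(q,4) for q in fit(X)])
    P=cloud(d)[g>0]; P=P[(P[:,2]>.03)&(P[:,2]<.07)]; print(' top z',np.percentile(P[:,2],[50,80,95]).round(4))
E
python3 ring.py; python3 lean.py s13
```

```text
top outer 83 [array([ 0.4898, -0.3422]), np.float64(0.0423)]
top hole 47 [array([ 0.4899, -0.3418]), np.float64(0.0245)]
 top z [0.0523 0.0546 0.0565]
side outer 101 [array([ 0.4908, -0.3445]), np.float64(0.0414)]
side hole 60 [array([ 0.4907, -0.3447]), np.float64(0.025)]
 top z [0.0508 0.0522 0.0533]
t 18.55 pos [ 0.6357 -0.0716  0.2214] yaw -85.32 w 44.7 F [ 1.1  0.5 -2.5] q6 1.27
px [342 249  27  43 916] cloud [ 0.606 -0.108  0.11 ] [ 0.671 -0.063  0.221] n 916
lean from vertical deg (ball toward +x>0): 7.168691 centre 0.6403023 0.1598875 low z 0.09639553543067814
```

Run:
```python
from h import *
go((.484,-.344,.2206,None))
```

```text
t 18.6 pos [ 0.6347 -0.0714  0.2196] yaw -85.32 w 44.7 F [ 0.1 -0.6 -4.2] q6 1.27
[-4.31  6.48 -0.03] 0.0
```

Request:
play_rows:
  motion:
    - [-0.2,0.3,0,0,40]
    - [-0.6,0.9,0,0,40]
    - [-1.1,1.65,0,0,40]
    - [-1.6,2.4,0,0,40]
    - [-2.1,3.15,0,0,40]

```text
clock: 19.23
position: [0.5587, -0.2053, 0.2173]
ee_rot: [-0.001, 0.999, 0.041, -0.002]
contact_force: [0.4, 0.0, -2.9]
width: 0.0448
gripper_force: 41.7
```

Request:
play_rows:
  motion:
    - [-0.5,0.75,0,0,40]
    - [-1.0,1.5,0,0,40]
    - [-1.5,2.25,0,0,40]
    - [-1.9,2.85,0,0,40]
    - [-2.15,3.2,0,0,40]

```text
clock: 19.85
position: [0.4835, -0.3397, 0.2175]
ee_rot: [-0.001, 0.999, 0.04, -0.001]
contact_force: [-0.1, 0.2, -3.4]
width: 0.0449
gripper_force: 41.7
```

Request:
play_rows:
  motion:
    - [0,0,0,0,40]
    - [0,0,0,0,40]

```text
clock: 20.1
position: [0.4859, -0.3376, 0.2187]
ee_rot: [-0.001, 0.999, 0.041, 0.0]
contact_force: [0.4, 0.4, -2.7]
width: 0.0451
gripper_force: 41.8
```

```bash
sed -i 's/fitLine(X/fitLine(X/' lean.py; python3 lean.py s14
python3 - <<'E'
from h import *
T=grab('top','t14');S=cv2.imread('pics/s14.png')
cv2.imwrite('pics/crop14.png',np.hstack([cv2.resize(d[y0:y0+160,x0:x0+160],(400,400),interpolation=cv2.INTER_CUBIC) for d,x0,y0 in((S,220,270),(T['img'][...,::-1],400,190))]))
E
```

```text
t 20.1 pos [ 0.4859 -0.3376  0.2187] yaw -85.3 w 45.1 F [ 0.4  0.4 -2.7] q6 0.76
px [ 279  324   35   52 1306] cloud [ 0.457 -0.372  0.11 ] [ 0.523 -0.322  0.22 ] n 1306
lean from vertical deg (ball toward +x>0): 3.8604953 centre 0.49004772 0.15660527 low z 0.08848406313605572
```

View pics/crop14.png

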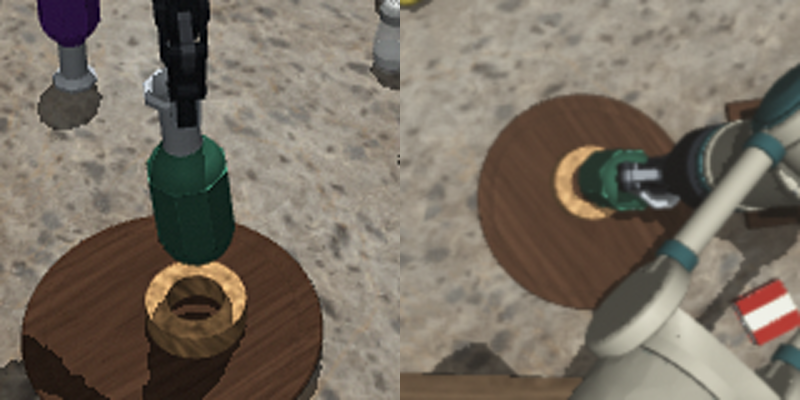

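The carafe hangs over the ring: side crop ring (195,308), body (190,205), lip peeking out left of the fingers, so it leans slightly with the ball towards +x. I'll measure the lean from row midpoints.

```bash
cat > mid.py <<'E'
from h import *
import sys
def mid(d,x0,y0,zlo,zhi,pr=True):
    "midpoints of the silhouette on the plane y=y0, by depth, for heights zlo..zhi"
    P=cloud(d); m=(np.abs(P[...,0]-x0)<.06)&(np.abs(P[...,1]-y0)<.06)&(P[...,2]>zlo-.02)&(d['range_z']>0)
    out=[]
    for v in range(480):
        u=np.nonzero(m[v])[0]
        if len(u)<6: continue
        a,b=onz_y(d,u.min()-.5,v,y0),onz_y(d,u.max()+.5,v,y0)
        if zlo<a[2]<zhi: out.append(((a[0]+b[0])/2,(a[2]+b[2])/2,b[0]-a[0]))
    return np.array(out)
def onz_y(d,u,v,y):
    c,r=ray(d,u,v); return c+r*(y-c[1])/r[1]
if __name__=='__main__':
    d=dict(np.load(f'pics/{sys.argv[1]}.npz')); x0,y0,zlo,zhi=map(float,sys.argv[2:6])
    o=mid(d,x0,y0,zlo,zhi); p=np.polyfit(o[:,1],o[:,0],1); print('lean deg (ball to +x>0)',-np.degrees(np.arctan(p[0])).round(2),'rms',np.std(o[:,0]-np.polyval(p,o[:,1])).round(4))
    print((o[::3]*1e3).round(0).tolist())
E
python3 mid.py side4 .4405 -.0705 .09 .145; python3 mid.py s14 .489 -.338 .12 .25
```

```text
lean deg (ball to +x>0) 7.63 rms 0.0034
[[430.0, 142.0, 89.0], [442.0, 132.0, 64.0], [443.0, 123.0, 62.0], [443.0, 113.0, 62.0], [444.0, 104.0, 65.0], [443.0, 95.0, 65.0]]
lean deg (ball to +x>0) 4.07 rms 0.0012
[[483.0, 249.0, 34.0], [484.0, 241.0, 32.0], [483.0, 234.0, 31.0], [483.0, 227.0, 29.0], [489.0, 219.0, 41.0], [489.0, 211.0, 52.0], [488.0, 203.0, 58.0], [486.0, 196.0, 61.0], [487.0, 188.0, 63.0], [487.0, 180.0, 63.0], [489.0, 172.0, 63.0], [489.0, 164.0, 64.0], [490.0, 155.0, 64.0], [490.0, 147.0, 64.0], [491.0, 139.0, 63.0], [492.0, 131.0, 65.0], [493.0, 122.0, 63.0]]
```

Request:
play_rows:
  motion:
    - [-0.05,0.16,0,0,40]
    - [-0.05,0.16,0.3,0,40]
    - [-0.05,0.16,0.7,0,40]
    - [-0.05,0.16,0.95,0,40]
    - [-0.05,0.16,1.0,0,40]

```text
clock: 20.82
position: [0.4835, -0.3444, 0.1775]
ee_rot: [-0.001, 0.999, 0.041, -0.001]
contact_force: [0.1, -0.6, -1.9]
width: 0.0447
gripper_force: 41.8
```

```bash
python3 - <<'E'
from h import *
go((.4844,-.344,.163,None)); d=grab('side','s15'); grab('top','t15')
E
python3 mid.py s15 .489 -.338 .08 .21
```

```text
t 20.82 pos [ 0.4835 -0.3444  0.1775] yaw -85.32 w 44.7 F [ 0.1 -0.6 -1.9] q6 0.75
[ 0.02 -0.01  0.36] 0.0
lean deg (ball to +x>0) 4.29 rms 0.0014
[[476.0, 206.0, 43.0], [481.0, 198.0, 33.0], [480.0, 191.0, 33.0], [480.0, 183.0, 30.0], [484.0, 175.0, 38.0], [486.0, 167.0, 50.0], [485.0, 158.0, 58.0], [483.0, 150.0, 62.0], [484.0, 142.0, 64.0], [485.0, 134.0, 63.0], [486.0, 125.0, 65.0], [486.0, 117.0, 63.0], [487.0, 108.0, 66.0], [488.0, 100.0, 64.0], [488.0, 91.0, 64.0], [490.0, 82.0, 64.0]]
```

Request:
play_rows:
  motion:
    - [0.03,0,0.1,0,40]
    - [0.03,0,0.2,0,40]
    - [0.03,0,0.25,0,40]
    - [0.03,0,0.29,0,40]

```text
clock: 21.42
position: [0.4854, -0.345, 0.1674]
ee_rot: [-0.0, 0.999, 0.041, 0.0]
contact_force: [-0.3, -0.0, -3.0]
width: 0.0446
gripper_force: 41.8
```

Request:
play_rows:
  motion:
    - [0,0,0.03,0,40]
    - [0,0,0.06,0,40]

```text
clock: 21.68
position: [0.4854, -0.345, 0.1652]
ee_rot: [0.0, 0.999, 0.041, 0.0]
contact_force: [-0.4, -0.2, -0.4]
width: 0.0446
gripper_force: 42.0
```

```bash
python3 - <<'E'
from h import *
go(); d=grab('side','s16')
E
python3 mid.py s16 .489 -.338 .08 .21
```

```text
t 21.68 pos [ 0.4854 -0.345   0.1652] yaw -85.32 w 44.6 F [-0.4 -0.2 -0.4] q6 0.75
lean deg (ball to +x>0) 5.85 rms 0.0022
[[476.0, 206.0, 43.0], [471.0, 199.0, 29.0], [479.0, 191.0, 39.0], [482.0, 183.0, 33.0], [483.0, 175.0, 32.0], [483.0, 167.0, 32.0], [487.0, 158.0, 42.0], [488.0, 150.0, 56.0], [487.0, 142.0, 58.0], [487.0, 134.0, 63.0], [487.0, 125.0, 63.0], [487.0, 117.0, 65.0], [488.0, 108.0, 64.0], [488.0, 100.0, 64.0], [490.0, 91.0, 64.0], [490.0, 82.0, 64.0]]
```

Contact has begun and the carafe leans about 4°. I'll ease the grip and swing the lip about 10 mm towards +x, over the ball.

Request:
play_rows:
  motion:
    - [0,0,0.03,0,40]
    - [0.07,0,0.03,0,40]
    - [0.14,0,0.02,0,40]
    - [0.2,0,0.02,0,40]
    - [0.26,0,0.02,0,40]
  newtons: 20

```text
clock: 22.35
position: [0.4955, -0.3445, 0.166]
ee_rot: [0.001, 0.999, 0.041, -0.0]
contact_force: [-3.3, -0.0, 8.1]
width: 0.0446
gripper_force: 42.6
```

```bash
python3 - <<'E'
from h import *
go(); d=grab('side','s17')
E
python3 mid.py s17 .489 -.338 .08 .21; python3 ring.py 2>&1 | grep -v z
```

```text
t 22.35 pos [ 0.4955 -0.3445  0.166 ] yaw -85.31 w 44.6 F [-3.3 -0.   8.1] q6 0.77
lean deg (ball to +x>0) 1.53 rms 0.0012
[[491.0, 208.0, 49.0], [485.0, 201.0, 37.0], [490.0, 193.0, 37.0], [492.0, 185.0, 33.0], [492.0, 177.0, 34.0], [490.0, 169.0, 30.0], [492.0, 161.0, 40.0], [492.0, 153.0, 52.0], [492.0, 144.0, 60.0], [491.0, 136.0, 63.0], [492.0, 128.0, 65.0], [493.0, 119.0, 63.0], [492.0, 111.0, 63.0], [492.0, 102.0, 64.0], [493.0, 94.0, 62.0], [494.0, 85.0, 64.0]]
top outer 97 [array([ 0.4903, -0.3413]), np.float64(0.0375)]
side outer 36 [array([ 0.527 , -0.3359]), np.float64(0.0078)]
side outer 39 [array([ 0.4562, -0.3303]), np.float64(0.0088)]
```

Request:
play_rows:
  motion:
    - [0.04,0,0,0,40]
    - [0.07,0,-0.02,0,40]
    - [0.07,0,-0.02,0,40]

```text
clock: 22.88
position: [0.4984, -0.3443, 0.1662]
ee_rot: [0.001, 0.999, 0.041, 0.0]
contact_force: [-2.2, 0.2, 6.2]
width: 0.045
gripper_force: 42.4
```

```bash
python3 - <<'E'
from h import *
go(); d=grab('side','s18'); S=d['img'][...,::-1]; T=grab('top','t18')['img'][...,::-1]
cv2.imwrite('pics/crop18.png',np.hstack([cv2.resize(d[y0:y0+100,x0:x0+80],(400,500),interpolation=cv2.INTER_CUBIC) for d,x0,y0 in((S,258,310),(T,440,210))]))
E
python3 mid.py s18 .489 -.338 .08 .21
```

```text
t 22.88 pos [ 0.4984 -0.3443  0.1662] yaw -85.31 w 45.0 F [-2.2  0.2  6.2] q6 0.77
lean deg (ball to +x>0) 1.55 rms 0.0026
[[490.0, 208.0, 43.0], [478.0, 201.0, 19.0], [494.0, 193.0, 37.0], [495.0, 185.0, 35.0], [495.0, 177.0, 36.0], [492.0, 169.0, 30.0], [494.0, 161.0, 40.0], [494.0, 153.0, 52.0], [493.0, 144.0, 58.0], [493.0, 136.0, 63.0], [493.0, 128.0, 63.0], [494.0, 119.0, 65.0], [493.0, 111.0, 66.0], [494.0, 102.0, 64.0], [494.0, 93.0, 64.0], [494.0, 85.0, 64.0]]
```

View pics/crop18.png

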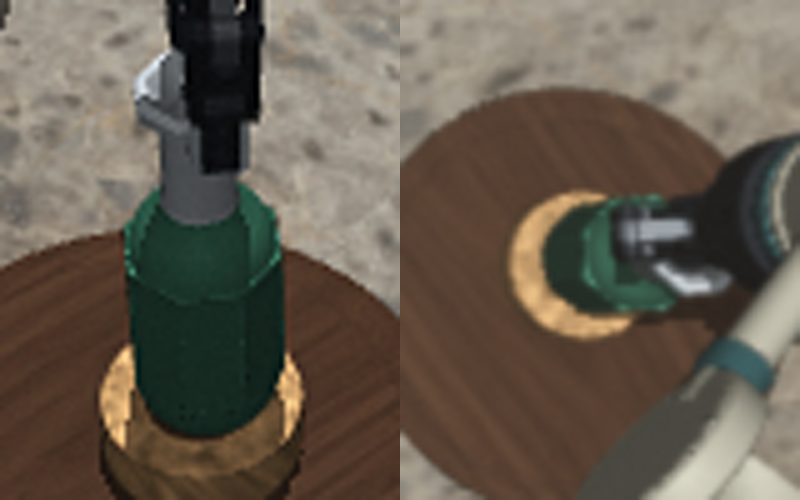

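Side crop: body (207), neck bottom (203) and ring (201) line up, so the carafe is upright over the ring. I'll release gently.

Request:
play_rows:
  motion:
    - [0,0,-0.02,0,44.5]
    - [0,0,-0.02,0,45.5]
    - [0,0,-0.02,0,46.5]
    - [0,0,-0.02,0,48]
    - [0,0,-0.02,0,51]

```text
clock: 23.6
position: [0.4987, -0.3438, 0.1655]
ee_rot: [-0.0, 0.999, 0.041, 0.0]
contact_force: [0.8, -0.4, 0.5]
width: 0.0508
gripper_force: 0.0
```

Request:
play_rows:
  motion:
    - [0,0,0,0,60]
    - [0,0,0,0,75]
    - [0,0,0,0,75]

```text
clock: 23.98
position: [0.4986, -0.3439, 0.1659]
ee_rot: [-0.0, 0.999, 0.041, 0.0]
contact_force: [0.3, -0.6, -0.9]
width: 0.0747
gripper_force: 0.0
```

```bash
python3 - <<'E'
from h import *
go(); d=grab('side','s19'); T=grab('top','t19')
E
python3 mid.py s19 .49 -.338 .08 .21
```

```text
t 23.98 pos [ 0.4986 -0.3439  0.1659] yaw -85.32 w 74.7 F [ 0.3 -0.6 -0.9] q6 0.77
lean deg (ball to +x>0) 5.66 rms 0.0048
[[467.0, 207.0, 49.0], [464.0, 199.0, 43.0], [479.0, 191.0, 71.0], [485.0, 183.0, 59.0], [485.0, 175.0, 59.0], [486.0, 167.0, 58.0], [479.0, 159.0, 42.0], [482.0, 150.0, 52.0], [481.0, 142.0, 58.0], [481.0, 134.0, 63.0], [482.0, 126.0, 65.0], [481.0, 117.0, 65.0], [482.0, 109.0, 68.0], [484.0, 100.0, 68.0], [486.0, 91.0, 68.0], [487.0, 82.0, 66.0]]
```

```bash
cat > st.py <<'E'
from h import *
from mid import onz_y
import sys
f=sys.argv[1]; s=manip.get_state(); print('t',s['clock'],'w',s['width'],'pos',s['position'].round(4))
S=grab('side','s'+f);T=grab('top','t'+f)
g=cv2.inRange(cv2.cvtColor(S['img'],cv2.COLOR_RGB2HSV),(65,80,15),(95,255,255)); P=cloud(S); g[(np.abs(P[...,:2]-[.49,-.35]).max(-1)>.09)|(P[...,2]<.03)]=0
g=cv2.morphologyEx(g,cv2.MORPH_CLOSE,np.ones((5,5),'u1'))
o=[]
for v in range(480):
    u=np.nonzero(g[v])[0]
    if len(u)>20: a,b=onz_y(S,u.min()-.5,v,-.344),onz_y(S,u.max()+.5,v,-.344); o.append(((a[0]+b[0])/2,a[2],b[0]-a[0]))
o=np.array(o); o=o[(o[:,2]>.06)]; p=np.polyfit(o[:,1],o[:,0],1); print('x-lean',-np.degrees(np.arctan(p[0])).round(2),'x at z.071,.15',np.polyval(p,[.071,.15]).round(4),'z',o[:,1].min().round(3),o[:,1].max().round(3),len(o))
# y-lean: front flats, plane fit of depth points on the body
m=(g>0)&(P[...,2]>.08)&(P[...,2]<.135)&(np.abs(P[...,0]-np.median(o[:,0]))<.01); q=P[m]; A=np.c_[q[:,0]-.49,q[:,2]-.1,np.ones(len(q))]; c=np.linalg.lstsq(A,q[:,1],rcond=None)[0]; print('y-lean top toward +y deg',np.degrees(np.arctan(c[1])).round(2),'front y',c[2].round(4),len(q))
h=cv2.cvtColor(S['img'],cv2.COLOR_RGB2HSV);r=cv2.inRange(h,(8,70,90),(28,255,255));r[:365]=0;r[:,:255]=0;r[:,345:]=0;r[435:]=0
n,l,st,ce=cv2.connectedComponentsWithStats(r); k=np.isin(l,[i for i in range(1,n) if st[i,4]>30]); v,u=np.nonzero(k)
# widest ring row = diameter at top height
w=max((np.ptp(u[v==y]),y) for y in np.unique(v)); y=w[1]; a,b=onz(S,u[v==y].min(),y,.052),onz(S,u[v==y].max(),y,.052); print('ring side: widest',(b-a)[0].round(4),'mid x',((a+b)/2)[:2].round(4))
h=cv2.cvtColor(T['img'],cv2.COLOR_RGB2HSV);r=cv2.inRange(h,(8,70,120),(28,255,255));r[:238]=0;r[290:]=0;r[:,:452]=0;r[:,505:]=0
v,u=np.nonzero(r); hull=cv2.convexHull(np.c_[u,v].astype(np.int32))[:,0]; X=np.array([onz(T,*k,.052)[:2] for k in hull]); print('ring top: extents',X.min(0).round(4),X.max(0).round(4))
E
python3 st.py 20
```

```text
t 24.075 w 0.07501824523785261 pos [ 0.4985 -0.3439  0.1659]
x-lean -1.73 x at z.071,.15 [0.4846 0.487 ] z 0.058 0.38 33
y-lean top toward +y deg -0.6 front y -0.3743 197
ring side: widest 0.0836 mid x [ 0.4909 -0.3486]
ring top: extents [ 0.4477 -0.3617] [ 0.5325 -0.3004]
```

Request:
play_rows:
  motion:
    - [0,0,-0.5,0,80]
    - [0,0,-1.5,0,80]
    - [0,0,-2.5,0,80]
    - [0,0,-2.5,0,80]

```text
clock: 24.68
position: [0.5001, -0.3453, 0.2698]
ee_rot: [0.003, 0.999, 0.041, 0.003]
contact_force: [0.3, 0.8, 0.1]
width: 0.08
gripper_force: 0.0
```

```bash
sed -i "s/o=o\[(o\[:,2\]>.06)\]/o=o[(o[:,2]>.06)\&(o[:,1]>.07)\&(o[:,1]<.135)]; print((o*1e3).round(0)[::3].tolist())/" st.py; python3 st.py 21; python3 mid.py s21 .485 -.344 .08 .215
python3 - <<'E'
from h import *
S=cv2.imread('pics/s21.png');T=cv2.imread('pics/t21.png')
cv2.imwrite('pics/crop21.png',np.hstack([cv2.resize(d[y0:y0+120,x0:x0+80],(400,600),interpolation=cv2.INTER_CUBIC) for d,x0,y0 in((S,258,300),(T,440,200))]))
E
```

```text
t 24.675 w 0.08002164613543956 pos [ 0.5001 -0.3453  0.2698]
[[481.0, 133.0, 62.0], [481.0, 125.0, 65.0], [483.0, 116.0, 65.0], [484.0, 108.0, 67.0], [486.0, 99.0, 64.0], [487.0, 90.0, 66.0], [488.0, 82.0, 64.0], [489.0, 73.0, 64.0]]
x-lean 8.44 x at z.071,.15 [0.4896 0.4779] z 0.073 0.133 22
y-lean top toward +y deg -0.06 front y -0.3744 193
ring side: widest 0.0836 mid x [ 0.4909 -0.3486]
ring top: extents [ 0.4477 -0.3675] [ 0.5325 -0.3004]
lean deg (ball to +x>0) 9.96 rms 0.0028
[[466.0, 212.0, 46.0], [464.0, 205.0, 43.0], [465.0, 197.0, 41.0], [471.0, 189.0, 31.0], [471.0, 181.0, 31.0], [474.0, 173.0, 33.0], [480.0, 164.0, 42.0], [482.0, 156.0, 52.0], [481.0, 148.0, 58.0], [481.0, 140.0, 62.0], [482.0, 132.0, 64.0], [481.0, 123.0, 65.0], [482.0, 115.0, 67.0], [484.0, 106.0, 67.0], [487.0, 97.0, 66.0], [487.0, 89.0, 66.0], [489.0, 80.0, 66.0]]
```

View pics/crop21.png

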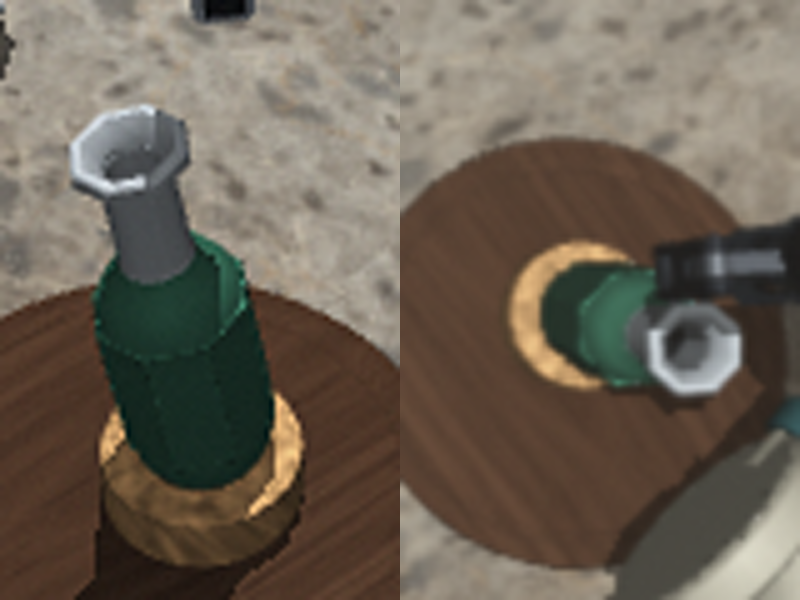

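The last picture shows the carafe seated in the ring (200,480) but leaning about 9° with its lip (130,150) towards -x. While gripped it had ridden 3 mm up the ring's edge, and it slid back on release. I'll regrip the lip, centred this time and at low force, and straighten it again.

```bash
cat > lip.py <<'E'
from h import *
import sys
f=sys.argv[1]; S=dict(np.load(f'pics/s{f}.npz'));T=dict(np.load(f'pics/t{f}.npz'))
for n,d in(('side',S),('top',T)):
    P=cloud(d);h=cv2.cvtColor(d['img'],cv2.COLOR_RGB2HSV)
    m=(np.abs(P[...,0]-.475)<.05)&(np.abs(P[...,1]+.35)<.05)&(P[...,2]>.198)&(P[...,2]<.235)
    n_,l,s,c=cv2.connectedComponentsWithStats(m.astype('u1')); i=1+s[1:,4].argmax(); m=l==i
    v,u=np.nonzero(m); Q=P[m]; print(n,s[i],Q.min(0).round(4),Q.max(0).round(4))
    hull=cv2.convexHull(np.c_[u,v].astype(np.int32))[:,0]; X=np.array([onz(d,*k,.218)[:2] for k in hull])
    print('  at z.218: mid',((X.min(0)+X.max(0))/2).round(4),'size',np.ptp(X,0).round(4),'rect',cv2.minAreaRect(X.astype('f4')*1000))
go()
E
python3 lip.py 21
```

```text
side [272 321  24  23 382] [ 0.4443 -0.3708  0.1982] [ 0.4888 -0.3227  0.2242]
  at z.218: mid [ 0.4666 -0.3525] size [0.0444 0.0619] rect ((468.5330810546875, -350.2843017578125), (53.32284164428711, 50.79121780395508), 52.563838958740234)
top [489 260  19  19 229] [ 0.4425 -0.3685  0.1996] [ 0.4888 -0.321   0.2283]
  at z.218: mid [ 0.4656 -0.3438] size [0.0462 0.0458] rect ((465.5888671875, -345.060546875), (43.967918395996094, 45.71284866333008), 45.339935302734375)
t 24.77 pos [ 0.4984 -0.3438  0.2658] yaw -85.32 w 80.2 F [ 0.2 -0.  -1. ] q6 0.77
```

Request:
play_rows:
  motion:
    - [-0.4,-0.03,0,0,80]
    - [-0.78,-0.03,0,0,80]
    - [-0.78,-0.03,0.9,0,80]
    - [-0.78,-0.03,1.9,0,80]
    - [-0.78,-0.03,2.6,0,80]
  newtons: 20

```text
clock: 25.4
position: [0.4651, -0.3445, 0.1597]
ee_rot: [-0.001, 0.999, 0.04, -0.001]
contact_force: [0.6, 0.7, -0.1]
width: 0.0802
gripper_force: 0.0
```

Run:
```python
from h import *
go((.467,-.345,.156,None))
```

```text
t 25.4 pos [ 0.4651 -0.3445  0.1597] yaw -85.37 w 80.2 F [ 0.6  0.7 -0.1] q6 0.73
[0.05 0.02 0.09] 0.0
```

Request:
play_rows:
  motion:
    - [0.03,0,0.05,0,65]
    - [0.03,0,0.05,0,54]
    - [0.03,0,0.05,0,50]
    - [0.03,0,0.05,0,48]
    - [0.03,0,0.05,0,46]

```text
clock: 26.02
position: [0.4688, -0.3454, 0.1607]
ee_rot: [0.0, 0.999, 0.041, 0.0]
contact_force: [-0.2, 0.6, 2.7]
width: 0.0462
gripper_force: 1.6
```

Request:
play_rows:
  motion:
    - [0,0,0,0,44]
    - [0,0,0,0,42]
    - [0,0,0,0,42]

```text
clock: 26.4
position: [0.4688, -0.3454, 0.1607]
ee_rot: [0.0, 0.999, 0.041, 0.0]
contact_force: [-1.1, 0.3, 5.4]
width: 0.0453
gripper_force: 20.5
```

```bash
python3 - <<'E'
from h import *
go()
E
python3 st.py 22
```

```text
t 26.4 pos [ 0.4688 -0.3454  0.1607] yaw -85.32 w 45.3 F [-1.1  0.3  5.4] q6 0.73
t 26.4 w 0.04531250011234701 pos [ 0.4688 -0.3454  0.1607]
[[481.0, 133.0, 62.0], [481.0, 125.0, 65.0], [482.0, 116.0, 67.0], [484.0, 108.0, 67.0], [485.0, 99.0, 66.0], [487.0, 90.0, 66.0], [488.0, 82.0, 64.0], [489.0, 73.0, 64.0]]
x-lean 8.54 x at z.071,.15 [0.4895 0.4777] z 0.073 0.133 22
y-lean top toward +y deg -0.25 front y -0.3749 191
ring side: widest 0.0836 mid x [ 0.4909 -0.3486]
ring top: extents [ 0.4477 -0.3675] [ 0.5325 -0.3004]
```

At 46.2 mm opening the pads touch with under 2 N, so a light hold at about 46.0 mm lets the lip pivot freely. I'll straighten it in that light hold.

Request:
play_rows:
  motion:
    - [0,0,0,0,46.0]
    - [0,0,0,0,46.0]
    - [0.07,0,-0.01,0,46.0]
    - [0.15,0,-0.02,0,46.0]
    - [0.23,0,-0.03,0,46.0]

```text
clock: 27.12
position: [0.4778, -0.3442, 0.1607]
ee_rot: [-0.0, 0.999, 0.041, -0.0]
contact_force: [-0.6, -0.4, 1.3]
width: 0.0458
gripper_force: 1.0
```

Request:
play_rows:
  motion:
    - [0.08,0,-0.01,0,46.0]
    - [0.16,0,-0.01,0,46.0]
    - [0.16,0,-0.01,0,46.0]

```text
clock: 27.5
position: [0.4843, -0.3438, 0.1612]
ee_rot: [-0.0, 0.999, 0.041, -0.0]
contact_force: [-0.6, 0.2, -1.0]
width: 0.0464
gripper_force: 0.9
```

```bash
python3 - <<'E'
from h import *
go()
E
python3 st.py 23; python3 mid.py s23 .485 -.344 .08 .20
```

```text
t 27.5 pos [ 0.4843 -0.3438  0.1612] yaw -85.3 w 46.4 F [-0.6  0.2 -1. ] q6 0.75
t 27.5 w 0.04635047748166071 pos [ 0.4843 -0.3438  0.1612]
[[487.0, 133.0, 62.0], [487.0, 125.0, 63.0], [488.0, 116.0, 63.0], [488.0, 108.0, 63.0], [489.0, 99.0, 62.0], [490.0, 90.0, 64.0], [491.0, 81.0, 62.0], [490.0, 73.0, 62.0]]
x-lean 4.46 x at z.071,.15 [0.4912 0.485 ] z 0.073 0.133 22
y-lean top toward +y deg -0.6 front y -0.3747 189
ring side: widest 0.0838 mid x [ 0.491 -0.346]
ring top: extents [ 0.4477 -0.3617] [ 0.5325 -0.3004]
lean deg (ball to +x>0) 3.65 rms 0.0013
[[481.0, 199.0, 41.0], [482.0, 191.0, 29.0], [483.0, 183.0, 31.0], [484.0, 175.0, 30.0], [488.0, 167.0, 38.0], [487.0, 159.0, 50.0], [488.0, 151.0, 56.0], [487.0, 142.0, 62.0], [487.0, 134.0, 62.0], [487.0, 126.0, 63.0], [487.0, 117.0, 65.0], [488.0, 109.0, 63.0], [488.0, 100.0, 63.0], [490.0, 91.0, 64.0], [490.0, 83.0, 64.0]]
```

Request:
play_rows:
  motion:
    - [0.08,0,0,0,46.0]
    - [0.16,0,0,0,46.0]
    - [0.22,0,0,0,46.0]
    - [0.22,0,0,0,46.0]

```text
clock: 28.1
position: [0.4931, -0.3432, 0.1615]
ee_rot: [0.0, 0.999, 0.041, 0.0]
contact_force: [-0.1, -0.3, -0.1]
width: 0.0461
gripper_force: 1.1
```

```bash
python3 - <<'E'
from h import *
go()
E
python3 st.py 24; python3 mid.py s24 .488 -.344 .08 .20
```

```text
t 28.1 pos [ 0.4931 -0.3432  0.1615] yaw -85.31 w 46.1 F [-0.1 -0.3 -0.1] q6 0.77
t 28.1 w 0.04610769112427956 pos [ 0.4931 -0.3432  0.1615]
[[491.0, 133.0, 62.0], [491.0, 124.0, 63.0], [491.0, 116.0, 61.0], [491.0, 107.0, 61.0], [491.0, 99.0, 62.0], [491.0, 90.0, 62.0], [491.0, 81.0, 62.0], [491.0, 72.0, 60.0]]
x-lean 0.33 x at z.071,.15 [0.4911 0.4907] z 0.072 0.133 22
y-lean top toward +y deg -0.72 front y -0.3747 194
ring side: widest 0.0836 mid x [ 0.4909 -0.3486]
ring top: extents [ 0.4477 -0.364 ] [ 0.5325 -0.3004]
lean deg (ball to +x>0) 0.31 rms 0.0007
[[489.0, 198.0, 35.0], [491.0, 190.0, 31.0], [491.0, 183.0, 31.0], [491.0, 175.0, 32.0], [491.0, 167.0, 38.0], [491.0, 158.0, 50.0], [491.0, 150.0, 58.0], [489.0, 142.0, 62.0], [491.0, 134.0, 62.0], [491.0, 126.0, 63.0], [490.0, 117.0, 63.0], [490.0, 109.0, 63.0], [491.0, 100.0, 61.0], [492.0, 91.0, 64.0], [492.0, 82.0, 64.0]]
```

Lean is about 0.3° with near-zero forces and the ball on the ring's centre. I'll release it and back off straight up.

Request:
play_rows:
  motion:
    - [0,0,0,0,46.5]
    - [0,0,0,0,47.5]
    - [0,0,0,0,50]
    - [0,0,0,0,60]
    - [0,0,0,0,78]

```text
clock: 28.82
position: [0.4928, -0.3432, 0.1615]
ee_rot: [-0.0, 0.999, 0.041, 0.0]
contact_force: [0.0, -0.3, 0.6]
width: 0.0763
gripper_force: 0.0
```

Request:
play_rows:
  motion:
    - [0,0,0,0,78]
    - [0,0,-0.5,0,78]
    - [0,0,-1.5,0,78]
    - [0,0,-3.0,0,78]
    - [0,0,-3.5,0,78]

```text
clock: 29.45
position: [0.4941, -0.3442, 0.306]
ee_rot: [0.002, 0.999, 0.041, 0.003]
contact_force: [0.1, 0.6, -1.3]
width: 0.0777
gripper_force: 0.0
```

```bash
python3 st.py 25; python3 mid.py s25 .49 -.344 .08 .225; python3 lip.py 25
python3 - <<'E'
from h import *
# everything else: compare masks before/after in the top view by depth points
A=cloud(dict(np.load('pics/top0.npz')));B=cloud(dict(np.load('pics/t25.npz')))
for n,b in dict(cup=(247,218,278,243),salt=(340,172,362,198),spice=(292,160,316,188),lemon=(386,170,416,196),purple=(335,285,370,320),red=(140,295,185,330)).items():
    r=[]
    for P in(A,B):
        k=P[b[1]:b[3],b[0]:b[2]].reshape(-1,3); k=k[(k[:,2]>.035)&(k[:,2]<.25)]; r.append(np.median(k,0).round(3))
    print(n,*r)
E
```

```text
t 29.45 w 0.07772349654728719 pos [ 0.4941 -0.3442  0.306 ]
[[489.0, 133.0, 62.0], [490.0, 124.0, 61.0], [490.0, 116.0, 63.0], [490.0, 107.0, 63.0], [491.0, 99.0, 62.0], [491.0, 90.0, 62.0], [491.0, 81.0, 62.0], [491.0, 72.0, 60.0]]
x-lean 1.71 x at z.071,.15 [0.4913 0.489 ] z 0.072 0.133 22
y-lean top toward +y deg -0.62 front y -0.3748 195
ring side: widest 0.0836 mid x [ 0.4909 -0.3486]
ring top: extents [ 0.4476 -0.364 ] [ 0.5325 -0.3004]
lean deg (ball to +x>0) 1.65 rms 0.0008
[[487.0, 221.0, 48.0], [488.0, 214.0, 46.0], [487.0, 206.0, 45.0], [486.0, 198.0, 33.0], [488.0, 191.0, 29.0], [488.0, 183.0, 29.0], [488.0, 175.0, 30.0], [490.0, 167.0, 36.0], [490.0, 159.0, 48.0], [490.0, 150.0, 56.0], [489.0, 142.0, 62.0], [489.0, 134.0, 62.0], [490.0, 126.0, 65.0], [490.0, 117.0, 63.0], [490.0, 109.0, 63.0], [490.0, 100.0, 63.0], [490.0, 91.0, 64.0], [491.0, 83.0, 62.0]]
side [282 320  25  22 395] [ 0.4637 -0.3715  0.1982] [ 0.51   -0.3215  0.2248]
  at z.218: mid [ 0.4869 -0.3495] size [0.0464 0.0598] rect ((486.495849609375, -349.30426025390625), (59.519134521484375, 46.535831451416016), 88.09294128417969)
top [489 252  19  19 160] [ 0.4627 -0.3671  0.2005] [ 0.5086 -0.3205  0.2274]
  at z.218: mid [ 0.4858 -0.344 ] size [0.046  0.0456] rect ((483.3190002441406, -341.4717102050781), (45.89609909057617, 36.671173095703125), 45.27873611450195)
t 29.55 pos [ 0.494  -0.3442  0.3047] yaw -85.32 w 77.8 F [-0.6 -0.5 -0.1] q6 0.77
cup [0.561 0.285 0.069] [0.561 0.286 0.07 ]
salt [0.709 0.029 0.08 ] [0.71  0.03  0.079]
spice [0.734 0.165 0.105] [0.734 0.164 0.104]
lemon [ 0.726 -0.121  0.049] [ 0.725 -0.121  0.049]
purple [0.364 0.021 0.172] [0.364 0.021 0.172]
red [0.33  0.529 0.166] [0.33  0.529 0.166]
```

Nothing else has moved. The carafe is seated, leaning about 1.6°. I'll let a moment pass to see whether it holds.

Request:
play_rows:
  motion:
    - [0,0,-0.5,0,78]
    - [0,0,-0.5,0,78]
    - [0,0,-0.5,0,78]
    - [0,0,-0.5,0,78]
    - [0,0,-0.5,0,78]

```text
clock: 30.18
position: [0.4926, -0.343, 0.3207]
ee_rot: [-0.0, 0.999, 0.041, -0.0]
contact_force: [0.2, 0.3, -0.0]
width: 0.0781
gripper_force: 0.0
```

Request:
play_rows:
  motion:
    - [0,0,0,0,78]
    - [0,0,0,0,78]
    - [0,0,0,0,78]
    - [0,0,0,0,78]
    - [0,0,0,0,78]

```text
clock: 30.8
position: [0.4928, -0.3432, 0.3215]
ee_rot: [-0.0, 0.999, 0.041, 0.0]
contact_force: [0.1, 0.3, -0.7]
width: 0.0778
gripper_force: 0.0
```

```bash
python3 st.py 26 | head -4; python3 mid.py s26 .49 -.344 .08 .225|head -1; python3 lip.py 26
```

```text
t 30.8 w 0.07775238272243548 pos [ 0.4928 -0.3432  0.3215]
[[489.0, 133.0, 62.0], [490.0, 124.0, 61.0], [490.0, 116.0, 63.0], [490.0, 107.0, 63.0], [491.0, 99.0, 62.0], [491.0, 90.0, 62.0], [491.0, 81.0, 62.0], [491.0, 72.0, 60.0]]
x-lean 1.71 x at z.071,.15 [0.4913 0.489 ] z 0.072 0.133 22
y-lean top toward +y deg -1.12 front y -0.3745 191
lean deg (ball to +x>0) 1.62 rms 0.0008
side [282 320  25  22 391] [ 0.4637 -0.3697  0.1982] [ 0.51   -0.3218  0.225 ]
  at z.218: mid [ 0.4869 -0.3494] size [0.0464 0.0597] rect ((487.86004638671875, -349.6893615722656), (45.86581802368164, 60.11246109008789), 5.8937554359436035)
top [489 252  19  19 171] [ 0.4628 -0.3649  0.1991] [ 0.5087 -0.3198  0.2285]
  at z.218: mid [ 0.4858 -0.344 ] size [0.0462 0.0456] rect ((484.62091064453125, -342.7610168457031), (45.89609909057617, 40.335811614990234), 45.27873611450195)
t 30.9 pos [ 0.4928 -0.3432  0.3215] yaw -85.32 w 77.7 F [ 0.4  0.  -0.5] q6 0.77
```

It holds steady at 1.7°. There is plenty of time, so I'll make one light trim: regrip softly and shift the lip about 6 mm towards +x.

Request:
play_rows:
  motion:
    - [-0.13,0,0,0,78]
    - [-0.13,0,1.0,0,78]
    - [-0.13,0,2.3,0,78]
    - [-0.13,0,3.5,0,78]
    - [-0.13,0,4.0,0,78]

```text
clock: 31.52
position: [0.4857, -0.3422, 0.1583]
ee_rot: [-0.002, 0.999, 0.041, -0.002]
contact_force: [0.8, 0.1, 0.3]
width: 0.078
gripper_force: 0.0
```

Request:
play_rows:
  motion:
    - [0,0,0,0,60]
    - [0,0,0,0,50]
    - [0,0,0,0,48]
    - [0,0,0,0,47]
    - [0,0,0,0,46.0]

```text
clock: 32.15
position: [0.488, -0.3438, 0.1622]
ee_rot: [0.0, 0.999, 0.041, 0.001]
contact_force: [0.0, -0.2, 2.3]
width: 0.046
gripper_force: 1.0
```

Request:
play_rows:
  motion:
    - [0,0,0,0,46.0]
    - [0.05,0,0,0,46.0]
    - [0.1,0,0,0,46.0]
    - [0.15,0,0,0,46.0]
    - [0.15,0,0,0,46.0]

```text
clock: 32.78
position: [0.4938, -0.343, 0.1612]
ee_rot: [-0.0, 0.999, 0.041, -0.0]
contact_force: [-1.3, -0.0, 0.9]
width: 0.0461
gripper_force: 0.9
```

```bash
python3 - <<'E'
from h import *
go()
E
python3 st.py 27|sed -n 3,4p; python3 mid.py s27 .49 -.344 .08 .20
```

```text
t 32.77 pos [ 0.4938 -0.343   0.1612] yaw -85.31 w 46.1 F [-1.3 -0.   0.9] q6 0.77
x-lean -1.94 x at z.071,.15 [0.4907 0.4934] z 0.072 0.133 22
y-lean top toward +y deg -0.65 front y -0.3747 195
lean deg (ball to +x>0) 0.0 rms 0.0004
[[491.0, 198.0, 31.0], [492.0, 190.0, 29.0], [492.0, 183.0, 29.0], [492.0, 175.0, 30.0], [492.0, 167.0, 36.0], [492.0, 158.0, 48.0], [492.0, 150.0, 60.0], [491.0, 142.0, 62.0], [492.0, 134.0, 64.0], [492.0, 125.0, 65.0], [491.0, 117.0, 65.0], [492.0, 108.0, 63.0], [492.0, 100.0, 64.0], [492.0, 91.0, 64.0], [492.0, 82.0, 64.0]]
```

Request:
play_rows:
  motion:
    - [0.04,0,0,0,46.0]
    - [0.04,0,0,0,46.5]
    - [0.04,0,0,0,47.5]
    - [0.04,0,0,0,52]
    - [0.04,0,0,0,65]

```text
clock: 33.5
position: [0.4953, -0.343, 0.1615]
ee_rot: [-0.0, 0.999, 0.041, 0.0]
contact_force: [-0.3, 0.6, -0.3]
width: 0.0649
gripper_force: 0.0
```

Request:
play_rows:
  motion:
    - [0,0,0,0,80]
    - [0,0,-0.5,0,80]
    - [0,0,-1.5,0,80]
    - [0,0,-3.0,0,80]
    - [0,0,-4.0,0,80]

```text
clock: 34.12
position: [0.4957, -0.3433, 0.3245]
ee_rot: [0.001, 0.999, 0.041, 0.001]
contact_force: [0.1, -0.4, -0.1]
width: 0.08
gripper_force: 0.0
```

Request:
play_rows:
  motion:
    - [0,0,0,0,80]
    - [0,0,0,0,80]
    - [0,0,0,0,80]
    - [0,0,0,0,80]
    - [0,0,0,0,80]

```text
clock: 34.75
position: [0.4951, -0.3429, 0.3207]
ee_rot: [-0.001, 0.999, 0.041, -0.0]
contact_force: [0.0, 0.7, 0.1]
width: 0.0802
gripper_force: 0.0
```

```bash
python3 st.py 28; python3 mid.py s28 .49 -.344 .08 .225|head -1; python3 lip.py 28
```

```text
t 34.75 w 0.08018201677985994 pos [ 0.4951 -0.3429  0.3207]
[[491.0, 133.0, 62.0], [491.0, 124.0, 63.0], [491.0, 116.0, 61.0], [491.0, 107.0, 61.0], [491.0, 99.0, 62.0], [491.0, 90.0, 62.0], [491.0, 81.0, 62.0], [491.0, 72.0, 60.0]]
x-lean 0.1 x at z.071,.15 [0.4909 0.4908] z 0.072 0.133 22
y-lean top toward +y deg -0.9 front y -0.3747 193
ring side: widest 0.0836 mid x [ 0.4909 -0.3486]
ring top: extents [ 0.4477 -0.364 ] [ 0.5325 -0.3004]
lean deg (ball to +x>0) 0.55 rms 0.0007
side [284 320  25  23 395] [ 0.4675 -0.3707  0.1983] [ 0.5136 -0.3225  0.2241]
  at z.218: mid [ 0.4906 -0.3506] size [0.0462 0.0621] rect ((489.7793884277344, -347.979736328125), (55.14036178588867, 50.830955505371094), 52.148048400878906)
top [489 251  19  18 167] [ 0.4676 -0.3655  0.1994] [ 0.5112 -0.3203  0.2269]
  at z.218: mid [ 0.4896 -0.3441] size [0.0436 0.0457] rect ((486.51995849609375, -342.1482238769531), (45.91582489013672, 38.51605987548828), 45.271026611328125)
t 34.85 pos [ 0.4952 -0.343   0.3211] yaw -85.32 w 80.1 F [-0.4 -0.3 -0.6] q6 0.77
```

The carafe now stands within about half a degree of upright, seated and steady, with the gripper well clear. Handing in.

```bash
python3 -c "
from rig import manip
print(manip.sign_off())"
```

```text
the job is handed in; nothing more can be done
None
```

The carafe was lifted off the tray, tipped onto its side on the worktop and let go, then regripped by its lip, turned upright and stood in the cork ring on the board. It was let go seated and within about 1° of upright; the other things measured unmoved (top view), and the job was handed in at about 35 s.

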